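# Fetch the calibration module from behind the standing parts

## Task

The calibration module lies at the back of the component tray behind two of the four tall standing parts: stand those two upright on the grey foam mat, leaving the module where it is meanwhile. Then lay the module flat in the module stand, centred on its pad with its two connectors facing the analyser's ports, and only after that stand both parts back upright where each of them stood in the tray. The other two tall parts and the coupler keep their places, and nothing may be dropped or knocked over.

Things in the scene. Friction and masses are not known exactly. Their poses are not given: they have to be found in the camera images.
- tray: Low aluminium tray, dark liner, 225 (x) x 350 (y) mm, walls 20 mm high, floor 6 mm above the bench. Fixed. Origin: centre of underside; +x to its back. At the start four tall parts stand in a row along y, 45 mm in front of its centre line, two left, two right, about 85 mm apart; module and coupler lie about 50 mm behind the line, one behind each pair. All are within 0.15 rad of square to the tray.
- horn: Tall part: silvery horn antenna standing on its 64 x 64 mm mouth, tapering up to a neck 16 (x) x 28 (y) mm from 84 mm height, and on top a brass flange 41 x 41 mm, 8 mm thick; 118 mm high overall, 0.25 kg. Grip it by the flange. Origin at the centre of its underside, z up along it. 
- waveguide: Tall part: straight brass waveguide section standing on end, a tube 16 (x) x 28 (y) mm with a 41 x 41 x 8 mm square flange at the foot and at the top; 112 mm high overall, 0.25 kg. Grip it by the top flange. Origin at the centre of its underside, z up along it. 
- load: Tall part: black finned round dummy load, 60 mm diameter and 78 mm high, with a steel connector on top: a collar 26 mm in diameter up to 82 mm, then a barrel 20 mm in diameter up to the full height of 106 mm; 0.35 kg. Grip it by the barrel. Origin at the centre of its underside, z up along it. 
- filter: Tall part: silvery rectangular filter block on end, 44 (x) x 60 (y) x 104 mm, 0.4 kg; brass tuning screws 4 mm high on its two broad faces (+x, -x) in columns at y = +-20 mm, smooth between them and near the top; two small connectors 10 mm high on top. Grip it across the 44 mm near the top, in the middle. Origin at the centre of its underside, z up along it. 
- module: Calibration module: flat pale box 64 (x) x 110 (y) x 32 (z) mm with a dark panel on top, 0.3 kg, two brass coaxial connectors 14 mm long on its +x face at y = +-35 mm, 16 mm above its underside. It lies in the tray with the connectors to the tray's back. Grip it across the 64 mm, in the middle, between the connectors. Origin at the centre of its underside.
- coupler: Directional coupler: low silvery bar 24 (x) x 96 (y) x 22 (z) mm with three brass connectors, lying at the back of the tray. It is not needed: it stays. Origin at the centre of its underside.
- mat: Grey foam mat on the bench beside the tray, 240 (x) x 170 (y) x 4 mm, the side area to park parts on; on the left or the right of the tray. Fixed. Origin at the centre of its underside.
- stand: Module stand: small aluminium deck before the analyser, on the other side of the tray than the mat. Its dark pad, 64 (x) x 110 (y) mm, lies 19 mm above the bench; lips 8 mm higher at both ends, 132 mm apart inside along y; open towards +x and -x. Fixed. Origin at the centre of its underside, below the pad centre; +x points to the analyser.
- analyser: Compact network analyser box, 200 (x) x 170 (y) x 56 mm, its front face 75 mm beyond the middle of the stand; two brass ports 15 mm long on the front (-x) face at y = +-35 mm, 35 mm above the bench. Fixed. Origin at the centre of its underside.
There are look-alikes about, which are no part of the job. What is shaped like the filter but blue or turquoise is not meant.

How it is judged:
On the way, in this order (a step that is already met when the one before it is completed fails the run):
1. the two parts in front of the module stand released and upright on the mat, the other tall parts stand where they were, none in front of the module, and the module still lies in its place (((x of horn in the frame of mat between -0.12 and 0.12 m and y of horn in the frame of mat between -0.085 and 0.085 m and z of horn in the frame of mat between -0.002 and 0.009 m and angle between horn's own z axis and vertical below 0.12 rad and contact force between the fingers and horn below 0.2 N and linear speed of horn below 0.03 m/s and angular speed of horn below 0.3 rad/s) or (distance of horn from where it was at the start of the episode below 0.015 m and horizontal distance between horn and module above 0.135 m)) and ((x of waveguide in the frame of mat between -0.12 and 0.12 m and y of waveguide in the frame of mat between -0.085 and 0.085 m and z of waveguide in the frame of mat between -0.002 and 0.009 m and angle between waveguide's own z axis and vertical below 0.12 rad and contact force between the fingers and waveguide below 0.2 N and linear speed of waveguide below 0.03 m/s and angular speed of waveguide below 0.3 rad/s) or (distance of waveguide from where it was at the start of the episode below 0.015 m and horizontal distance between waveguide and module above 0.135 m)) and ((x of load in the frame of mat between -0.12 and 0.12 m and y of load in the frame of mat between -0.085 and 0.085 m and z of load in the frame of mat between -0.002 and 0.009 m and angle between load's own z axis and vertical below 0.12 rad and contact force between the fingers and load below 0.2 N and linear speed of load below 0.03 m/s and angular speed of load below 0.3 rad/s) or (distance of load from where it was at the start of the episode below 0.015 m and horizontal distance between load and module above 0.135 m)) and ((x of filter in the frame of mat between -0.12 and 0.12 m and y of filter in the frame of mat between -0.085 and 0.085 m and z of filter in the frame of mat between -0.002 and 0.009 m and angle between filter's own z axis and vertical below 0.12 rad and contact force between the fingers and filter below 0.2 N and linear speed of filter below 0.03 m/s and angular speed of filter below 0.3 rad/s) or (distance of filter from where it was at the start of the episode below 0.015 m and horizontal distance between filter and module above 0.135 m)) and distance of module from where it was at the start of the episode below 0.02 m), for 0.2 s.
2. the module lies released in the stand, centred on the pad, its connectors facing the analyser, while two parts are still away from their places (x of module in the frame of stand between -0.014 and 0.014 m and y of module in the frame of stand between -0.012 and 0.012 m and z of module in the frame of stand between 0.0165 and 0.0225 m and angle between the x axis of module and the x axis of stand, either way round below 0.2 rad and x of analyser in the frame of module above 0.1 m and angle between module's own z axis and vertical below 0.08 rad and linear speed of module below 0.03 m/s and angular speed of module below 0.3 rad/s and contact force between the fingers and module below 0.2 N and (distance of each of waveguide, horn from where it was at the start of the episode above 0.1 m or distance of each of load, horn from where it was at the start of the episode above 0.1 m or distance of each of load, waveguide from where it was at the start of the episode above 0.1 m or distance of each of filter, horn from where it was at the start of the episode above 0.1 m or distance of each of filter, waveguide from where it was at the start of the episode above 0.1 m or distance of each of filter, load from where it was at the start of the episode above 0.1 m)), for 0.2 s.
At the end, for the whole second after the job is handed in: Module flat on the pad, within 14 mm (x), 12 mm (y) and 0.2 rad of centred, connectors towards the analyser; the four tall parts upright (0.12 rad) and the coupler, each within 15 mm of where it was at the start; all at rest and released (x of module in the frame of stand between -0.014 and 0.014 m and y of module in the frame of stand between -0.012 and 0.012 m and z of module in the frame of stand between 0.0165 and 0.0225 m and angle between the x axis of module and the x axis of stand, either way round below 0.2 rad and x of analyser in the frame of module above 0.1 m and angle between module's own z axis and vertical below 0.08 rad and linear speed of each of module, horn, waveguide, load, filter, coupler below 0.03 m/s and angular speed of each of module, horn, waveguide, load, filter, coupler below 0.3 rad/s and contact force between the fingers and module below 0.2 N and distance of each of horn, waveguide, load, filter, coupler from where it was at the start of the episode below 0.015 m and angle between each of horn, waveguide, load, filter's own z axis and vertical below 0.12 rad); the robot touches nothing.
It fails at once if a part of the tray is toppled (tilted by more than 0.7 rad) (angle between any of horn, waveguide, load, filter, module, coupler's own z axis and vertical above 0.7 rad).
It fails at once if a part is dropped (falls free of the fingers faster than 0.6 m/s) ((contact force between the fingers and horn below 0.05 N and linear speed of horn above 0.6 m/s) or (contact force between the fingers and waveguide below 0.05 N and linear speed of waveguide above 0.6 m/s) or (contact force between the fingers and load below 0.05 N and linear speed of load above 0.6 m/s) or (contact force between the fingers and filter below 0.05 N and linear speed of filter above 0.6 m/s) or (contact force between the fingers and module below 0.05 N and linear speed of module above 0.6 m/s) or (contact force between the fingers and coupler below 0.05 N and linear speed of coupler above 0.6 m/s)).
It also fails if it takes over 134 s, if anything falls off the work surface, if the arm or the gripper's body presses on something with over 40 N, if the wrist force passes 120 N, or if a joint passes its speed limit or range.

## Robot

A 7-joint arm with a two-finger parallel gripper is mounted at the origin on the work surface. World frame = base frame: x ahead of the robot, y to its left, z up, the work surface at z = 0. Lengths are in m, angles in rad, forces in N, time in s.
With the tool pointing down it reaches from about 0.35 to 0.9 m from the base axis. Payload 8.1 kg.
Tool frame: the origin (TCP) lies at the very end of the fingers, on their centre line; the grasp point (between the pads) lies 19 mm behind it; z points along the fingers, x is the direction in which the jaws open and shut, and the axes are right-handed (so a half turn about z gives the same grasp; the last joint's range is limited). The gripper opens to 92 mm and grips with 3 to 60 N. Pads are 19 mm wide; open, the fingers measure 130 mm over their backs; the gripper's body (75 mm by 190 mm) begins 47 mm behind the grasp point.
Start: joints at [1.022, 0.434, 0.025, 1.573, -0.012, 1.134, -0.075], TCP at [0.269, -0.564, 0.227] pointing down, gripper open.
Joint ranges: [-2.62, 2.62], [-0.44, 2.09], [-1.27, 1.32], [0.08, 2.57], [-1.32, 4.46], [0.12, 2], [-2.74, 2.74]. Speed limits (rad/s): [2.22, 2.22, 3.01, 3.01, 3.14, 3.14, 3.14].

## Interface

Orientations are given as [roll, pitch, yaw] about the fixed x, y, z axes, in that order (R = Rz(yaw) Ry(pitch) Rx(roll)).
In Python, from cell import get_obs, eyes, bot gives the robot as it stands.
- The arm moves only by the shell command python3 -m pendant 'ROWS' [OPENING] [FORCE]. ROWS is JSON, a list of rows, each a list of 2 entries, a list of its own where there are three numbers: the shift along the tool's x, y, z in mm, then the turn, a rotation vector about the tool's x, y, z in rad. In form: [[[dx, dy, dz], [ax, ay, az]], ...]. A call has exactly 8 rows; each row is the pose to reach, as a shift and turn from the pose measured when the call began, along the tool's axes at that moment; what a row does not reach only later rows make up. A row lasts 1/12 s, in which the tool goes at most 41.7 mm and 7.16 degrees, less where a joint would pass 70% of its speed; a pose out of reach is approached as far as the arm can. A call with a gripper value outside its range is refused whole. OPENING is the opening in per cent of the stroke, from 0 (shut) to 100 (fully open), set as the call begins (- or left out, the last holds). The fingers move at their own pace and stop on an object; FORCE is the grip in N (left out, the last holds). Time passes only in rows, so rows that repeat a pose let the fingers close, or fill a call up. It gives the time, the measured TCP pose, the force and the opening at its end, in the units of the state.
- get_obs(): the state, without advancing time (a new reading comes with each control period).
- eyes.get_image(name): name is "scene" or "top" or "wrist"; returns a dict with "color" (480x640x3 uint8, red, green, blue), "vfov" (degrees; the focal length in pixels is half the picture's height over the tangent of half this angle, whatever the lens; pixels are square), "cx", "cy" (the principal point, pixels), "position" and "attitude" of the camera in the world. Camera axes: x right, y down, z forward; pixel columns grow to the right and rows downward; lengths in m; the calibration is good to about 2 mm. The wrist camera is an equidistant fisheye: a pixel r from the principal point sees the ray r / f radians off the axis. A picture is of the moment at which its call begins. There is no depth.
- bot.sign_off(): hands the job in, once; it reports no verdict.
Trained networks look in a picture, given as the dict that the camera call returned (one of the last four; its "shot" number tells which), for a name from the list of things; names that differ only in an ending like _2 or _b are one class to them, and where a whole thing is asked for, a point or a joint stands for the part that bears it (a point fixed in the world has none). Each returns a list of dicts, best first, with "score" (0 to 1); they miss things now and then, are a little off and sometimes report something else, mostly with a low value. They report only what shows in the picture. A call takes as long as a camera call. They do not tell look-alikes from the thing itself.
- eyes.boxes_of(name, picture): "centre" ([column, row] in pixels, amid what is visible of it).
- eyes.cut_out(name, picture): "region" (480x640 bool, what is visible of it) and "centre" ([column, row] in pixels, amid what is visible of it).
The state is a dict: "time": time; "q": joint angles; "dq": joint speeds; "joint_torque": joint torques, N m; "tcp_pos": TCP position; "orientation": TCP orientation; "contact_force": force on the tool from outside, world axes, zero at the start; "torque": the same for the moment, N m; "gripper_width": opening from 0.0 (shut) to 1.0 (fully open).
Only numpy, scipy, OpenCV 4.12 (cv2) and the standard library are available. Lean on these libraries where they do the work, as an engineer would, in place of code of your own. Each camera call takes 0.05 s, during which the arm holds its last target.

## Working session

There is one attempt and no reset: what is moved stays moved. The work goes in short steps, Python scripts to look and compute and a shell command to move; the robot and the scene stay as the last step left them, time stands still between calls to the robot, and variables do not carry over. Pictures are saved under pics/ and viewed, and the job is handed in when it is done.

```bash
ls; mkdir -p pics
python3 - <<'E'
from cell import get_obs, eyes, bot
import cv2
print(get_obs())
for n in ("scene","top","wrist"):
    p=eyes.get_image(n); print(n,{k:v for k,v in p.items() if k!="color"})
    cv2.imwrite(f"pics/{n}0.png",p["color"][:,:,::-1])
E
```

```text
pics
{'time': 0.0, 'q': array([ 1.02240484,  0.43524388,  0.02499583,  1.57410129, -0.01161725,
        1.13398109, -0.07507778]), 'dq': array([-1.02262347e-03, -7.12740228e-04, -9.18630284e-04, -8.01956136e-05,
       -8.22602174e-04, -2.50125484e-03,  5.12489271e-04]), 'joint_torque': array([ 9.20089260e-04, -6.67841077e+01,  9.85518470e-01, -3.14460576e+01,
       -6.06235326e-02,  4.27929929e-02,  1.62381243e-04]), 'tcp_pos': array([ 0.26920437, -0.56348681,  0.22593062]), 'orientation': array([ 3.14145403e+00,  1.58220115e-03, -1.12508063e+00]), 'contact_force': array([-0.0093516 , -0.19621873, -0.47023968]), 'torque': array([-6.83381198e-05,  9.11060441e-03,  7.13654655e-02]), 'gripper_width': 1.0001219726655188}
scene {'vfov': 57.241870780768615, 'cx': 319.15084651835735, 'cy': 242.1339708463356, 'position': array([1.13821788, 0.05956178, 0.89779183]), 'attitude': array([-2.48816294,  0.01103206,  1.66718048]), 'shot': 1}
top {'vfov': 51.113221330087754, 'cx': 326.03099644446456, 'cy': 248.90529076135124, 'position': array([0.28763997, 0.01960173, 1.09685909]), 'attitude': array([-2.92117224e+00, -1.13605380e-03, -1.70606856e+00]), 'shot': 2}
wrist {'vfov': 65.70646984690485, 'cx': 321.1786039290486, 'cy': 238.74120438325627, 'position': array([ 0.34064245, -0.53016806,  0.38353477]), 'attitude': array([ 2.84679398e+00,  1.46954340e-03, -1.12490149e+00]), 'shot': 3}
```

View pics/scene0.png

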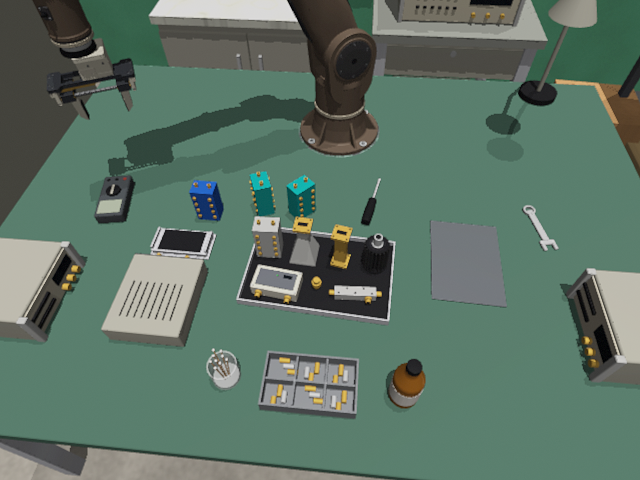

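View pics/top0.png

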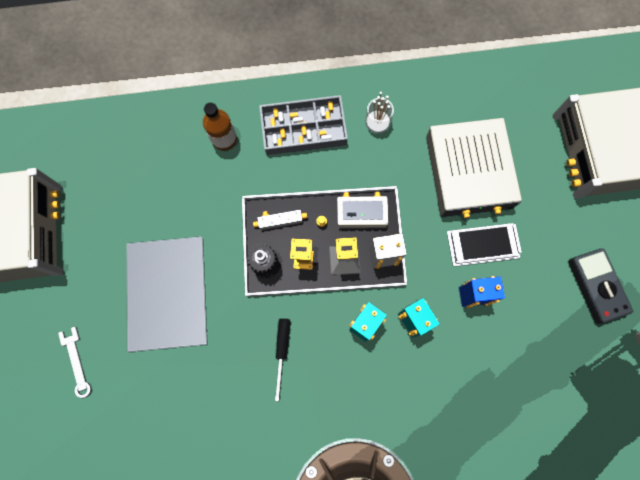

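View pics/wrist0.png

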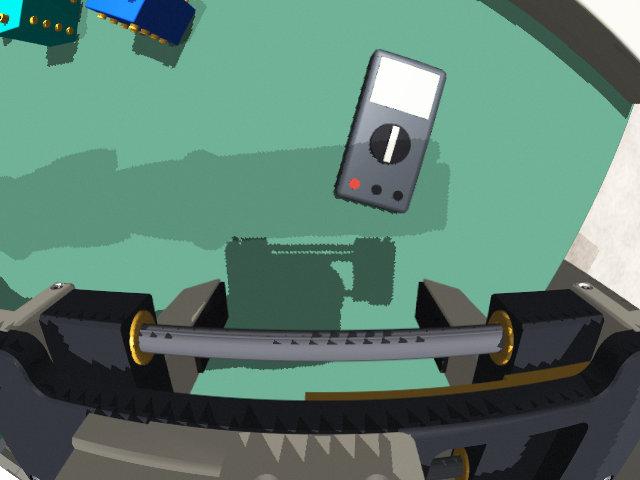

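Scene view: module (275,282) lies behind the filter (267,238) and horn (303,240). The mat is on the left (+y) and the stand is at (183,243), in front of the analyser on the right. Next I measure.

```bash
cat > h.py <<'E'
import numpy as np, cv2
from scipy.spatial.transform import Rotation as Ro
from cell import get_obs, eyes, bot
def cam(p):
    return Ro.from_euler('xyz',p['attitude']).as_matrix(), np.array(p['position']), 240/np.tan(np.radians(p['vfov'])/2)
def px2w(p,uv,z,fish=False):
    R,t,f=cam(p); uv=np.atleast_2d(uv).astype(float)
    d=(uv-[p['cx'],p['cy']])/f
    if fish:
        r=np.linalg.norm(d,axis=1,keepdims=True); s=np.where(r>1e-9,np.sin(r)/np.maximum(r,1e-9),1)
        d3=np.hstack([d*s,np.cos(r)])
    else: d3=np.hstack([d,np.ones((len(d),1))])
    w=d3@R.T
    return t+w*((z-t[2])/w[:,2])[:,None]
def w2px(p,X,fish=False):
    R,t,f=cam(p); c=(np.atleast_2d(X)-t)@R
    if fish:
        rr=np.linalg.norm(c[:,:2],axis=1,keepdims=True); th=np.arctan2(rr[:,0],c[:,2])[:,None]
        return c[:,:2]/rr*th*f+[p['cx'],p['cy']]
    return c[:,:2]/c[:,2:]*f+[p['cx'],p['cy']]
E
python3 - <<'E'
from h import *
T=eyes.get_image('top'); 
print('base',w2px(T,[[0,0,0]]))
S=eyes.get_image('scene')
H=dict(tray=.006,horn=.124,waveguide=.118,load=.112,filter=.110,module=.038,coupler=.02,mat=.004,stand=.019,analyser=.056)
for n,z in H.items():
    for nm,p in(('top',T),('scene',S)):
        print(n,nm)
        for r in eyes.cut_out(n,p)[:4]:
            print('   ',round(r['score'],2),np.round(r['centre']),np.round(px2w(p,r['centre'],z)[0,:2],3),r['region'].sum())
for nm,p in(('top',T),('scene',S)):
    c=p['color'][:,:,::-1]
    c=c[180:300,230:540] if nm=='top' else c[200:325,140:410]
    cv2.imwrite(f'pics/{nm}_z.png',cv2.resize(c,None,fx=2.5 if nm=='top' else 2.9,fy=2.5 if nm=='top' else 2.9,interpolation=cv2.INTER_CUBIC))
import pickle; pickle.dump((T,S),open('start.pkl','wb'))
E
```

```text
base [[354.37757221 505.34775527]]
tray top
    0.78 [316. 240.] [0.554 0.005] 10165
    0.64 [267. 260.] [0.522 0.118] 837
tray scene
    0.72 [330. 283.] [0.578 0.022] 6865
horn top
    0.76 [346. 259.] [ 0.478 -0.046] 945
horn scene
    0.79 [304. 244.] [ 0.557 -0.038] 1020
waveguide top
    0.67 [304. 251.] [0.506 0.034] 653
waveguide scene
    0.8 [341. 244.] [0.546 0.043] 706
    0.22 [356. 292.] [0.667 0.082] 629
load top
    0.82 [265. 258.] [0.504 0.113] 839
load scene
    0.67 [377. 253.] [0.558 0.124] 855
    0.44 [276. 282.] [ 0.654 -0.088] 1499
filter top
    0.78 [419. 319.] [ 0.344 -0.173] 907
    0.72 [389. 251.] [ 0.486 -0.136] 1004
    0.68 [481. 291.] [ 0.38  -0.304] 1089
    0.66 [367. 322.] [ 0.35  -0.072] 854
filter scene
    0.9 [272. 236.] [ 0.53  -0.115] 1090
    0.8 [208. 200.] [ 0.433 -0.291] 1069
    0.7 [301. 197.] [ 0.404 -0.065] 977
    0.61 [262. 194.] [ 0.403 -0.163] 825
module top
    0.87 [362. 212.] [ 0.595 -0.103] 1604
module scene
    0.7 [275. 284.] [ 0.613 -0.103] 1465
coupler top
    0.81 [277. 219.] [0.609 0.084] 633
coupler scene
    0.69 [357. 294.] [0.612 0.087] 629
mat top
    0.77 [166. 294.] [0.478 0.346] 8335
mat scene
    0.6 [466. 267.] [0.502 0.349] 5562
stand top
    0.91 [484. 244.] [ 0.491 -0.361] 2368
    0.34 [263. 262.] [0.517 0.126] 856
stand scene
    0.87 [181. 244.] [ 0.505 -0.36 ] 1547
analyser top
    0.84 [473. 168.] [ 0.657 -0.358] 7442
    0.6 [387. 249.] [ 0.502 -0.142] 995
    0.46 [264. 263.] [0.506 0.12 ] 826
    0.34 [301. 250.] [0.523 0.041] 623
analyser scene
    0.59 [159. 302.] [ 0.693 -0.347] 7193
```

View pics/top_z.png

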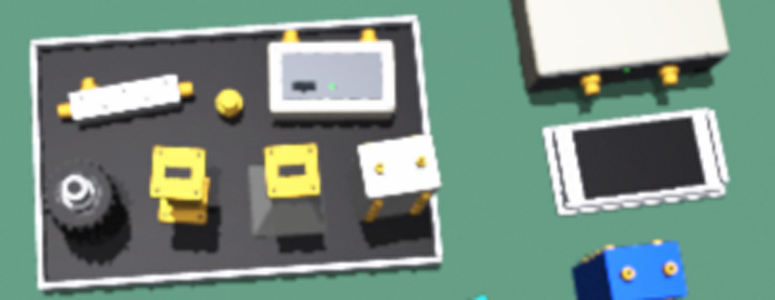

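View pics/scene_z.png

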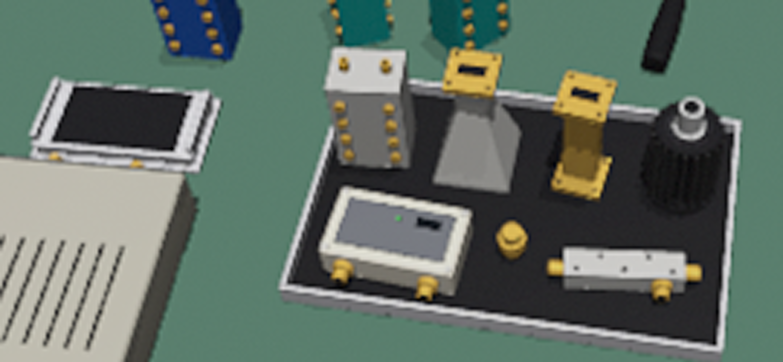

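```bash
cat > m1.py <<'E'
from h import *; import pickle
T,S=pickle.load(open('start.pkl','rb'))
def zt(a): return np.array(a)/2.5+[230,180]-0.3
def zs(a): return np.array(a)/2.9+[140,200]-0.33
def rep(n,p,uv,z):
    w=px2w(p,uv,z)[:,:2]; c=w.mean(0)
    e=[np.linalg.norm(w[(i+1)%4]-w[i])*1e3 for i in range(4)]
    a=w[1]-w[0]+w[2]-w[3]; yaw=np.degrees(np.arctan2(a[1],a[0]))
    b=w[3]-w[0]+w[2]-w[1]; print(n,np.round(c,4),'edges',np.round(e),'dir01',round(yaw,1),'dir03',round(np.degrees(np.arctan2(b[1],b[0])),1))
for n,uv,z in [('filter',[(358,143),(433,137),(440,190),(364,197)],.110),('horn',[(266,144),(317,143),(319,196),(266,197)],.124),
  ('wg',[(152,147),(205,148),(204,200),(151,197)],.118),
  ('module',[(268,42),(393,40),(395,116),(271,119)],.038),('pad',[(572,133),(697,117),(706,184),(580,198)],.019),('tray',[(30,40),(417,17),(441,261),(40,289)],.02)]:
    rep(n,T,zt(uv),z)
rep('mat',T,[(126,240),(203,237),(206,346),(128,350)],.004)
for n,uv,z in [('filter',[(327,92),(403,94),(406,52),(333,48)],.110),('horn',[(443,90),(496,97),(500,56),(450,48)],.124),
 ('module',[(319,238),(455,264),(471,208),(341,187)],.038),('pad',[(53,146),(179,154),(190,96),(68,90)],.019)]:
    rep(n+' S',S,zs(uv),z)
E
python3 m1.py
```

```text
filter [ 0.4947 -0.1383] edges [61. 44. 61. 45.] dir01 -92.7 dir03 177.4
horn [ 0.5005 -0.0516] edges [41. 43. 42. 43.] dir01 -96.6 dir03 172.8
wg [0.5117 0.0387] edges [43. 43. 42. 41.] dir01 -99.9 dir03 171.8
module [ 0.5958 -0.1043] edges [111.  70. 108.  71.] dir01 -96.5 dir03 173.1
pad [ 0.4931 -0.3643] edges [113.  61. 112.  59.] dir01 -90.8 dir03 175.4
tray [ 0.5491 -0.0096] edges [350. 223. 347. 226.] dir01 -93.9 dir03 176.2
mat [0.4817 0.346 ] edges [172. 241. 166. 243.] dir01 -95.1 dir03 177.5
filter S [ 0.4971 -0.135 ] edges [61. 44. 60. 46.] dir01 92.0 dir03 -174.9
horn S [ 0.5026 -0.0487] edges [42. 42. 41. 43.] dir01 84.3 dir03 -179.0
module S [ 0.5937 -0.1028] edges [112.  54. 109.  51.] dir01 83.5 dir03 171.9
pad S [ 0.4976 -0.3612] edges [111.  64. 110.  62.] dir01 91.1 dir03 -174.0
```

```bash
cat > plan.py <<'E'
import sys
from h import *
o=get_obs(); R=Ro.from_euler('xyz',o['orientation'])
def plan(x,y,z,yaw):
    d=R.inv().apply(np.array([x,y,z])-o['tcp_pos'])*1e3
    rv=(R.inv()*Ro.from_euler('xyz',[np.pi,0,yaw])).as_rotvec()
    print('d mm',np.round(d,1),'rv',np.round(rv,3),'rows lin',np.ceil(np.linalg.norm(d)/41.7),'rot',np.ceil(np.degrees(np.linalg.norm(rv))/7.16))
a=list(map(float,sys.argv[1:]))
print('t',round(o['time'],2),'tcp',np.round(o['tcp_pos'],4),'rpy',np.round(o['orientation'],4),'F',np.round(o['contact_force'],1),'w',round(o['gripper_width'],3))
if a: plan(*a)
E
python3 plan.py .496 -.137 .25 -.03
```

```text
t 1.25 tcp [ 0.2694 -0.564   0.2267] rpy [ 3.1415 -0.     -1.1251] F [0.4 0.9 0.4] w 0.997
d mm [-287.6 -388.5  -23.3] rv [ 0.     0.    -1.095] rows lin 12.0 rot 9.0
```

```bash
python3 -m pendant '[[[-22,-30,-4],[0,0,-0.1]],[[-45,-61,-8],[0,0,-0.2]],[[-68,-92,-12],[0,0,-0.31]],[[-91,-123,-16],[0,0,-0.42]],[[-114,-154,-20],[0,0,-0.53]],[[-137,-185,-24],[0,0,-0.64]],[[-160,-216,-24],[0,0,-0.75]],[[-183,-247,-24],[0,0,-0.86]]]' 100 20; python3 plan.py .496 -.137 .25 -.03
```

```text
time: 1.92
tcp_pos: [0.4141, -0.2908, 0.2513]
orientation: [3.141, -0.001, -0.26]
contact_force: [1.3, -0.3, 0.4]
gripper_width: 1.001
t 1.92 tcp [ 0.4141 -0.2908  0.2513] rpy [ 3.1409e+00 -1.2000e-03 -2.5980e-01] F [ 1.3 -0.3  0.4] w 1.001
d mm [  39.6 -169.6    1.3] rv [ 0.001 -0.001 -0.23 ] rows lin 5.0 rot 2.0
```

```bash
python3 -m pendant '[[[6,-25,0],[0,0,-0.04]],[[13,-55,0],[0,0,-0.09]],[[20,-85,0],[0,0,-0.14]],[[26,-113,0],[0,0,-0.19]],[[33,-142,0],[0,0,-0.23]],[[38,-162,0],[0,0,-0.23]],[[40,-170,0],[0,0,-0.23]],[[40,-170,0],[0,0,-0.23]]]'
python3 - <<'E'
from h import *
import pickle
p=eyes.get_image('wrist'); pickle.dump(p,open('w1.pkl','wb'))
cv2.imwrite('pics/w1.png',p['color'][:,:,::-1])
for n in('filter','horn'):
  for r in eyes.cut_out(n,p)[:3]: print(n,r['score'],r['centre'])
E
python3 plan.py
```

```text
time: 2.58
tcp_pos: [0.4973, -0.1348, 0.2513]
orientation: [3.141, -0.001, -0.027]
contact_force: [0.1, -0.7, 1.0]
gripper_width: 0.999
filter 0.96 [321.5, 218.0]
filter 0.87 [173.3, 158.8]
filter 0.66 [183.1, 262.8]
horn 0.67 [324.1, 123.1]
t 2.73 tcp [ 0.4958 -0.1385  0.2511] rpy [ 3.1398e+00 -4.0000e-04 -3.1900e-02] F [ 0.5  0.6 -0.4] w 1.0
```

View pics/w1.png

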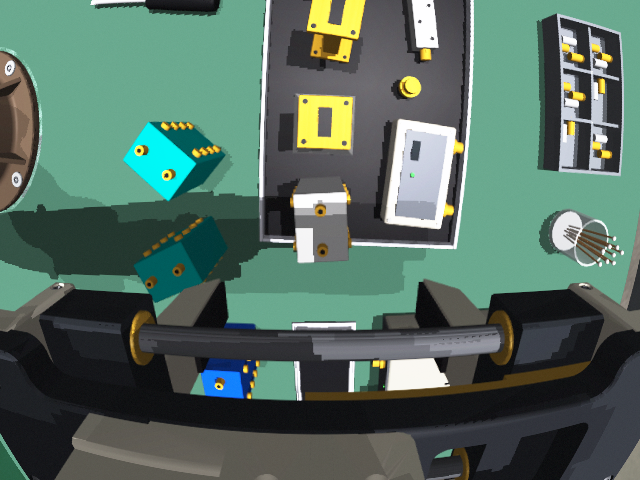

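The wrist view shows the filter's top face at about (321,227), the horn flange at (325,122) and the module at (420,173).

```bash
cat > m2.py <<'E'
from h import *; import pickle
p=pickle.load(open('w1.pkl','rb'))
def rep(n,uv,z):
    w=px2w(p,uv,z,True)[:,:2]; e=[np.linalg.norm(w[(i+1)%4]-w[i])*1e3 for i in range(4)]
    a=w[1]-w[0]+w[2]-w[3]; b=w[0]-w[3]+w[1]-w[2]
    print(n,np.round(w.mean(0),4),np.round(e),np.round(np.degrees([np.arctan2(a[1],a[0]),np.arctan2(b[1],b[0])-np.pi/2]),1))
rep('filter',[(293,194),(346,191),(349,261),(298,263)],.110)
rep('horn',[(298,95),(354,95),(354,149),(296,149)],.124)
rep('module',[(400,121),(456,127),(441,228),(386,219)],.038)
E
python3 m2.py
python3 - <<'E'
import cv2
i=cv2.imread('pics/w1.png')[80:280,270:480]
cv2.imwrite('pics/w1z.png',cv2.resize(i,None,fx=3,fy=3,interpolation=cv2.INTER_CUBIC))
E
```

```text
filter [ 0.498  -0.1379] [43. 61. 44. 60.] [1.3 1.7]
horn [ 0.5033 -0.0509] [42. 42. 44. 42.] [-1.4 -2.5]
module [ 0.6019 -0.1029] [ 60. 108.  62. 102.] [-7.2 -7.3]
```

View pics/w1z.png

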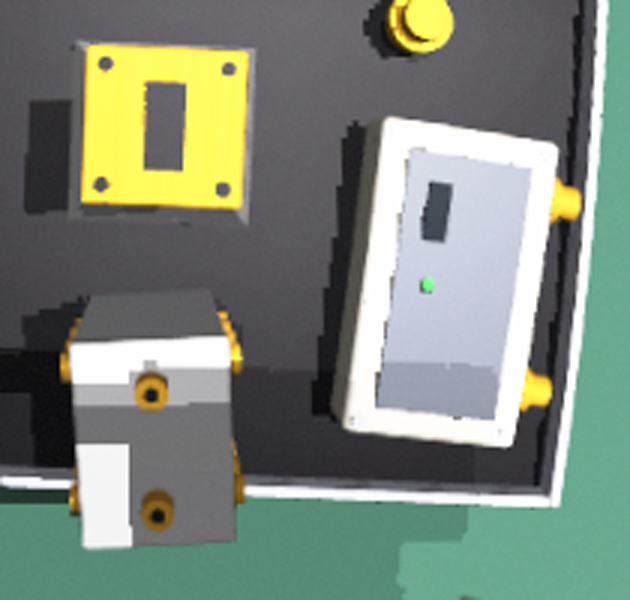

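```bash
python3 plan.py .497 -.137 .080 .015
```

```text
t 2.73 tcp [ 0.4958 -0.1385  0.2511] rpy [ 3.1398e+00 -4.0000e-04 -3.1900e-02] F [ 0.5  0.6 -0.4] w 1.0
d mm [  1.1  -1.8 171.1] rv [ 0.002 -0.    -0.047] rows lin 5.0 rot 1.0
```

```bash
python3 -m pendant '[[[1,-1,15],[0,0,-0.04]],[[1,-1,40],[0,0,-0.045]],[[1,-1,70],[0,0,-0.045]],[[1,-1,100],[0,0,-0.045]],[[1,-1,130],[0,0,-0.045]],[[1,-1,155],[0,0,-0.045]],[[1,-2,168],[0,0,-0.045]],[[1,-2,171],[0,0,-0.045]]]'; python3 plan.py;  python3 - <<'E'
from h import *
p=eyes.get_image('wrist'); 
cv2.imwrite('pics/w2.png',p['color'][:,:,::-1])
E
```

```text
time: 3.4
tcp_pos: [0.4944, -0.1383, 0.0776]
orientation: [3.14, 0.004, 0.011]
contact_force: [0.1, 0.8, 0.9]
gripper_width: 1.0
t 3.4 tcp [ 0.4944 -0.1383  0.0776] rpy [3.1401 0.0044 0.0105] F [0.1 0.8 0.9] w 1.0
```

View pics/w2.png

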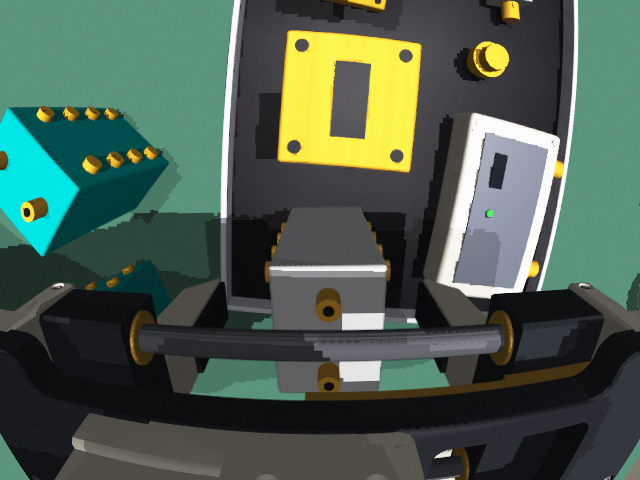

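```bash
python3 -m pendant '[[[2,0,0],[0,0,0]],[[2,0,0],[0,0,0]],[[2,0,0],[0,0,0]],[[2,0,0],[0,0,0]],[[2,0,0],[0,0,0]],[[2,0,0],[0,0,0]],[[2,0,0],[0,0,0]],[[2,0,0],[0,0,0]]]' 0 30; python3 plan.py
```

```text
time: 4.12
tcp_pos: [0.4973, -0.1381, 0.0787]
orientation: [3.14, 0.003, 0.011]
contact_force: [0.9, 0.3, 2.3]
gripper_width: 0.475
t 4.12 tcp [ 0.4973 -0.1381  0.0787] rpy [3.1399e+00 2.8000e-03 1.1000e-02] F [0.9 0.3 2.3] w 0.475
```

```bash
python3 -m pendant '[[[0,0,-4],[0,0,0]],[[0,0,-15],[0,0,0]],[[0,0,-40],[0,0,0]],[[0,0,-70],[0,0,0]],[[0,0,-100],[0,0,0]],[[0,0,-130],[0,0,0]],[[0,0,-147],[0,0,0]],[[0,0,-150],[0,0,0]]]'; python3 plan.py .545 .345 .230 .011;python3 - <<'E'
from h import *
p=eyes.get_image('wrist'); 
cv2.imwrite('pics/w3.png',p['color'][:,:,::-1])
E
```

```text
time: 4.78
tcp_pos: [0.4994, -0.1379, 0.2329]
orientation: [3.138, -0.003, 0.011]
contact_force: [0.7, 0.2, -3.7]
gripper_width: 0.48
t 4.78 tcp [ 0.4994 -0.1379  0.2329] rpy [ 3.1384e+00 -3.0000e-03  1.1200e-02] F [ 0.7  0.2 -3.7] w 0.48
d mm [  51.  -482.3    1.5] rv [ 0.003 -0.003  0.   ] rows lin 12.0 rot 1.0
```

View pics/w3.png

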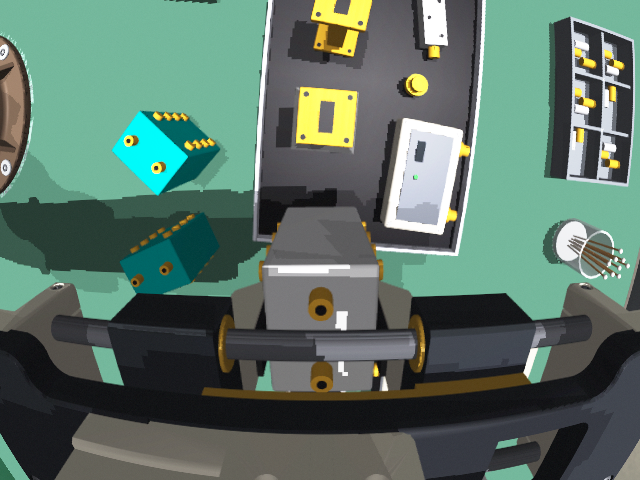

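The filter is held upright, its top at (320,290). Next is the sideways travel to the mat.

```bash
python3 -m pendant '[[[1,-12,0],[0,0,0]],[[4,-40,0],[0,0,0]],[[8,-78,0],[0,0,0]],[[12,-116,0],[0,0,0]],[[16,-154,0],[0,0,0]],[[20,-192,0],[0,0,0]],[[24,-230,0],[0,0,0]],[[28,-268,0],[0,0,0]]]'; python3 plan.py .545 .345 .230 .011
```

```text
time: 5.5
tcp_pos: [0.5221, 0.1327, 0.2288]
orientation: [3.138, 0.002, 0.012]
contact_force: [1.1, 0.0, -3.3]
gripper_width: 0.479
t 5.5 tcp [0.5221 0.1327 0.2288] rpy [3.1383e+00 1.8000e-03 1.1600e-02] F [ 1.1  0.  -3.3] w 0.479
d mm [  25.3 -212.    -2. ] rv [0.003 0.002 0.001] rows lin 6.0 rot 1.0
```

```bash
python3 -m pendant '[[[4,-36,0],[0,0,0]],[[9,-74,0],[0,0,0]],[[14,-112,0],[0,0,0]],[[18,-150,0],[0,0,0]],[[22,-182,0],[0,0,0]],[[24,-202,0],[0,0,0]],[[25,-212,0],[0,0,0]],[[25,-212,0],[0,0,0]]]'; python3 plan.py .545 .345 .080 .011
python3 - <<'E'
from h import *
p=eyes.get_image('wrist'); 
cv2.imwrite('pics/w4.png',p['color'][:,:,::-1])
E
```

```text
time: 6.17
tcp_pos: [0.5424, 0.3481, 0.226]
orientation: [3.139, 0.005, 0.016]
contact_force: [-0.3, 0.3, -2.8]
gripper_width: 0.474
t 6.17 tcp [0.5424 0.3481 0.226 ] rpy [3.1385 0.0053 0.016 ] F [-0.3  0.3 -2.8] w 0.474
d mm [  3.3   2.7 146. ] rv [0.003 0.005 0.005] rows lin 4.0 rot 1.0
```

View pics/w4.png

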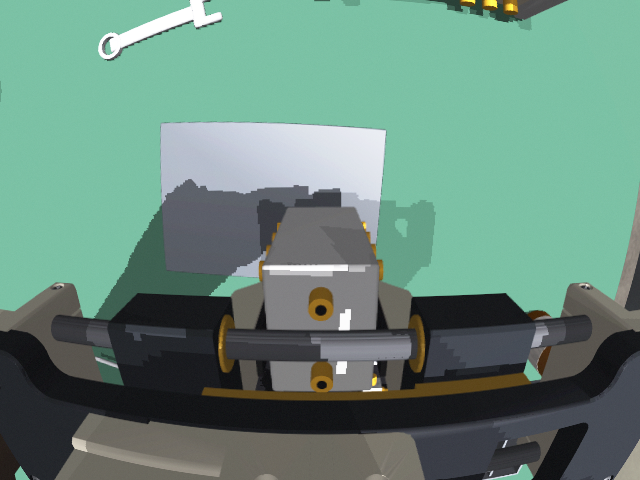

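Run:
```python
from h import *
p=eyes.get_image('wrist')
print(px2w(p,[(161,123),(386,129),(375,277),(165,270)],.004,True).round(3))
```

```text
[[0.37  0.435 0.004]
 [0.607 0.425 0.004]
 [0.604 0.264 0.004]
 [0.36  0.267 0.004]]
```

```bash
python3 -m pendant '[[[2,1,15],[0,0,0]],[[3,2,45],[0,0,0]],[[3,3,75],[0,0,0]],[[3,3,105],[0,0,0]],[[3,3,128],[0,0,0]],[[3,3,140],[0,0,0]],[[3,3,144],[0,0,0]],[[3,3,145],[0,0,0]]]'; python3 plan.py .545 .345 .0765 .011
```

```text
time: 6.93
tcp_pos: [0.5466, 0.3393, 0.0813]
orientation: [3.135, 0.004, 0.011]
contact_force: [-0.7, -0.2, -2.8]
gripper_width: 0.479
t 6.93 tcp [0.5466 0.3393 0.0813] rpy [3.1354 0.0044 0.0108] F [-0.7 -0.2 -2.8] w 0.479
d mm [-1.5 -5.7  4.8] rv [ 0.006  0.004 -0.   ] rows lin 1.0 rot 1.0
```

```bash
python3 -m pendant '[[[0,-1,1],[0,0,0]],[[0,-1,2],[0,0,0]],[[0,-1,3],[0,0,0]],[[0,-1,3.5],[0,0,0]],[[0,-1,4],[0,0,0]],[[0,-1,4.5],[0,0,0]],[[0,-1,4.5],[0,0,0]],[[0,-1,4.5],[0,0,0]]]'; python3 plan.py
```

```text
time: 7.6
tcp_pos: [0.5467, 0.3404, 0.077]
orientation: [3.136, 0.004, 0.011]
contact_force: [-0.3, -0.7, -2.2]
gripper_width: 0.475
t 7.6 tcp [0.5467 0.3404 0.077 ] rpy [3.1356 0.0042 0.0108] F [-0.3 -0.7 -2.2] w 0.475
```

```bash
python3 -m pendant '[[[0,0,0.4],[0,0,0]],[[0,0,0.8],[0,0,0]],[[0,0,1.2],[0,0,0]],[[0,0,1.5],[0,0,0]],[[0,0,1.5],[0,0,0]],[[0,0,1.5],[0,0,0]],[[0,0,1.5],[0,0,0]],[[0,0,1.5],[0,0,0]]]'; python3 plan.py
```

```text
time: 8.27
tcp_pos: [0.5467, 0.3404, 0.0768]
orientation: [3.135, 0.004, 0.011]
contact_force: [-3.2, -3.6, 11.4]
gripper_width: 0.477
t 8.27 tcp [0.5467 0.3404 0.0768] rpy [3.1354 0.0035 0.0108] F [-3.2 -3.6 11.4] w 0.477
```

```bash
python3 -m pendant '[[[0,0,0],[0,0,0]],[[0,0,0],[0,0,0]],[[0,0,0],[0,0,0]],[[0,0,0],[0,0,0]],[[0,0,0],[0,0,0]],[[0,0,0],[0,0,0]],[[0,0,-2],[0,0,0]],[[0,0,-4],[0,0,0]]]' 100; python3 plan.py .502 -.051 .25 -.03
```

```text
time: 8.93
tcp_pos: [0.5466, 0.3404, 0.0808]
orientation: [3.135, 0.004, 0.011]
contact_force: [0.4, 0.2, -0.7]
gripper_width: 0.985
t 8.93 tcp [0.5466 0.3404 0.0808] rpy [3.1353 0.0038 0.0108] F [ 0.4  0.2 -0.7] w 0.985
d mm [ -49.5  391.9 -166.5] rv [0.006 0.004 0.041] rows lin 11.0 rot 1.0
```

```bash
python3 -m pendant '[[[0,0,-15],[0,0,0]],[[0,0,-45],[0,0,0]],[[0,0,-80],[0.006,0.004,0]],[[0,0,-115],[0.006,0.004,0]],[[-2,15,-140],[0.006,0.004,0]],[[-6,45,-155],[0.006,0.004,0.01]],[[-10,83,-165],[0.006,0.004,0.02]],[[-15,122,-168],[0.006,0.004,0.04]]]'; python3 plan.py .502 -.051 .25 -.05
```

```text
time: 9.6
tcp_pos: [0.5339, 0.2196, 0.252]
orientation: [-3.14, -0.004, -0.028]
contact_force: [1.5, -1.1, -0.2]
gripper_width: 1.0
t 9.6 tcp [0.5339 0.2196 0.252 ] rpy [-3.1399 -0.0036 -0.0275] F [ 1.5 -1.1 -0.2] w 1.0
d mm [-24.4 271.3   1.4] rv [-0.002 -0.004  0.022] rows lin 7.0 rot 1.0
```

```bash
python3 -m pendant '[[[-4,40,0],[0,0,0]],[[-8,80,0],[0,0,0]],[[-12,120,0],[0,0,0.02]],[[-15,160,0],[0,0,0.02]],[[-19,200,0],[0,0,0.02]],[[-22,238,0],[0,0,0.02]],[[-24,262,0],[0,0,0.02]],[[-24,271,0],[0,0,0.02]]]'; python3 -m pendant '[[[0,0,0],[0,0,0]],[[0,0,0],[0,0,0]],[[0,0,0],[0,0,0]],[[0,0,0],[0,0,0]],[[0,0,0],[0,0,0]],[[0,0,0],[0,0,0]],[[0,0,0],[0,0,0]],[[0,0,0],[0,0,0]]]'
python3 - <<'E'
from h import *
import pickle
p=eyes.get_image('wrist'); pickle.dump(p,open('w5.pkl','wb'))
cv2.imwrite('pics/w5.png',p['color'][:,:,::-1])
t=eyes.get_image('top')['color'][180:360,110:540,::-1]
cv2.imwrite('pics/t5.png',cv2.resize(t,None,fx=1.8,fy=1.8))
E
python3 plan.py .502 -.051 .25 -.05
```

```text
time: 10.27
tcp_pos: [0.5016, -0.0556, 0.2516]
orientation: [3.141, -0.003, -0.053]
contact_force: [0.3, -0.1, -0.3]
gripper_width: 1.002
time: 10.93
tcp_pos: [0.5016, -0.0552, 0.2516]
orientation: [3.141, -0.003, -0.053]
contact_force: [-0.3, -0.5, 0.4]
gripper_width: 1.003
t 11.03 tcp [ 0.5016 -0.0554  0.2516] rpy [ 3.1414 -0.0033 -0.0531] F [ 0.1  0.2 -0.3] w 1.001
d mm [ 0.2 -4.5  1.6] rv [ 0.    -0.003 -0.003] rows lin 1.0 rot 1.0
```

View pics/w5.png

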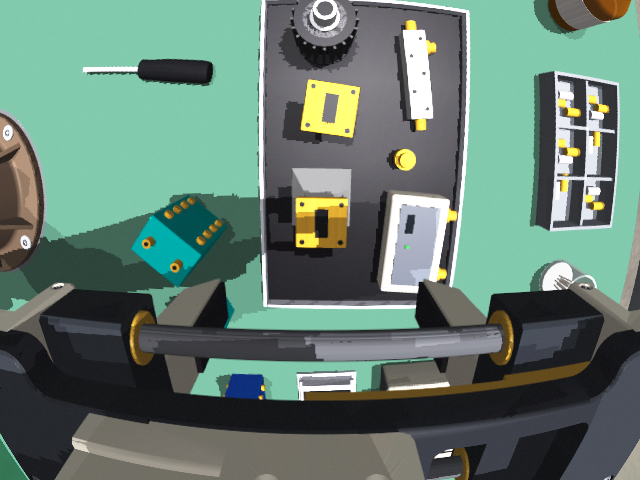

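View pics/t5.png

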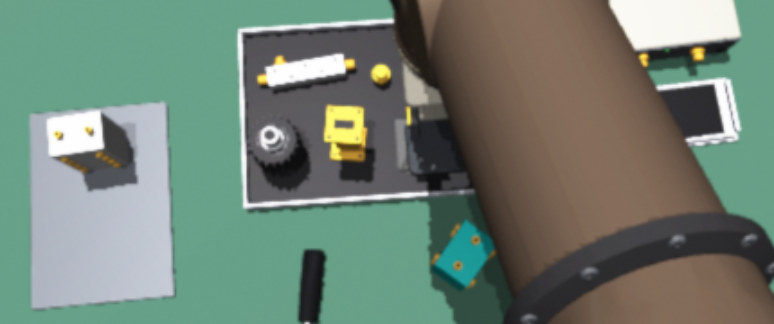

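```bash
sed -i "s/w1.pkl/w5.pkl/; /^rep(/d" m2.py
cat >> m2.py <<'E'
rep('horn',[(296,199),(347,197),(347,247),(296,249)],.124)
rep('module',[(393,191),(450,195),(436,292),(380,290)],.038)
rep('wg',[(309,80),(360,85),(353,137),(301,131)],.118)
E
python3 m2.py; python3 plan.py .503 -.052 .1015 -.03
```

```text
horn [ 0.5029 -0.0508] [40. 41. 41. 41.] [-0.7 -3. ]
module [ 0.6017 -0.1008] [ 62. 112.  66. 111.] [-6.1 -6.5]
wg [0.5148 0.0393] [39. 41. 41. 41.] [ -8.9 -11. ]
t 11.03 tcp [ 0.5016 -0.0554  0.2516] rpy [ 3.1414 -0.0033 -0.0531] F [ 0.1  0.2 -0.3] w 1.001
d mm [  0.7  -3.5 150.1] rv [ 0.    -0.003 -0.023] rows lin 4.0 rot 1.0
```

```bash
python3 -m pendant '[[[1,-4,15],[0,0,-0.02]],[[1,-4,40],[0,0,-0.02]],[[1,-4,70],[0,0,-0.02]],[[1,-4,100],[0,0,-0.02]],[[1,-4,128],[0,0,-0.02]],[[1,-4,142],[0,0,-0.02]],[[1,-4,147],[0,0,-0.02]],[[1,-4,149],[0,0,-0.02]]]'; python3 plan.py .503 -.051 .1015 -.03
python3 - <<'E'
from h import *
p=eyes.get_image('wrist')
cv2.imwrite('pics/w6.png',p['color'][:,:,::-1])
E
```

```text
time: 11.7
tcp_pos: [0.5028, -0.0515, 0.1018]
orientation: [3.141, -0.002, -0.033]
contact_force: [-0.1, -0.2, 0.7]
gripper_width: 1.001
t 11.7 tcp [ 0.5028 -0.0515  0.1018] rpy [ 3.1415e+00 -1.6000e-03 -3.3000e-02] F [-0.1 -0.2  0.7] w 1.001
d mm [ 0.1 -0.5  0.3] rv [ 0.    -0.002 -0.003] rows lin 1.0 rot 1.0
```

View pics/w6.png

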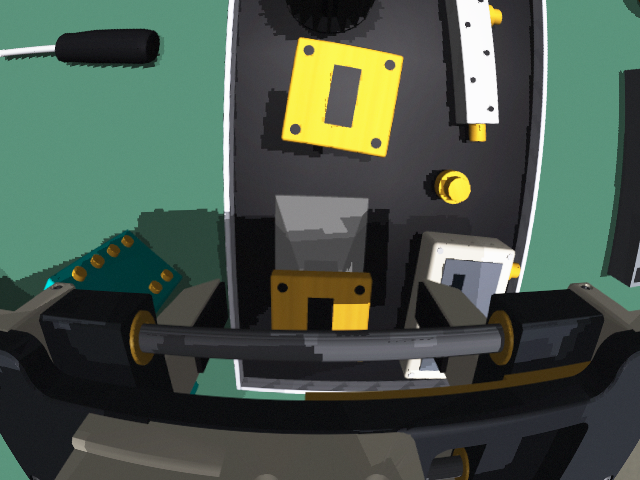

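```bash
python3 -m pendant '[[[0,0,0],[0,0,0]],[[0,0,0],[0,0,0]],[[0,0,0],[0,0,0]],[[0,0,0],[0,0,0]],[[0,0,0],[0,0,0]],[[0,0,0],[0,0,0]],[[0,0,0],[0,0,0]],[[0,0,0],[0,0,0]]]' 0 30; python3 plan.py
```

```text
time: 12.42
tcp_pos: [0.5034, -0.0515, 0.1025]
orientation: [3.141, -0.003, -0.033]
contact_force: [0.3, -1.4, 0.1]
gripper_width: 0.467
t 12.42 tcp [ 0.5034 -0.0515  0.1025] rpy [ 3.1414e+00 -2.9000e-03 -3.3000e-02] F [ 0.3 -1.4  0.1] w 0.467
```

```bash
python3 -m pendant '[[[0,0,-1],[0,0,0]],[[0,0,-2],[0,0,0]],[[0,0,-4],[0,0,0]],[[0,0,-6],[0,0,0]],[[0,0,-8],[0,0,0]],[[0,0,-10],[0,0,0]],[[0,0,-10],[0,0,0]],[[0,0,-10],[0,0,0]]]'; python3 plan.py
python3 - <<'E'
from h import *
p=eyes.get_image('wrist')
cv2.imwrite('pics/w7.png',p['color'][:,:,::-1])
E
```

```text
time: 13.08
tcp_pos: [0.5034, -0.0515, 0.1127]
orientation: [3.141, -0.003, -0.033]
contact_force: [0.4, -1.1, -2.6]
gripper_width: 0.444
t 13.08 tcp [ 0.5034 -0.0515  0.1127] rpy [ 3.1414 -0.0032 -0.0331] F [ 0.4 -1.1 -2.6] w 0.444
```

View pics/w7.png

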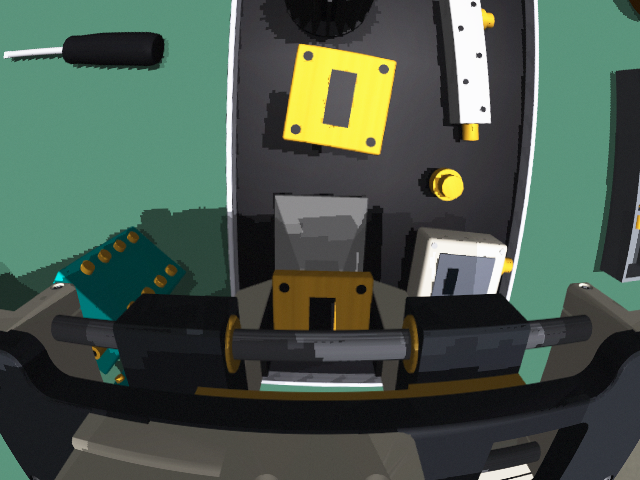

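```bash
python3 -m pendant '[[[0,0,-12],[0,0,0]],[[0,0,-38],[0,0,0]],[[0,0,-70],[0,0,0]],[[0,0,-102],[0,0,0]],[[0,0,-130],[0,0,0]],[[0,-2,-142],[0,0,0]],[[-1,-15,-145],[0,0,0]],[[-6,-45,-145],[0,0,0]]]'; python3 plan.py .425 .345 .255 -.033
```

```text
time: 13.8
tcp_pos: [0.4996, -0.01, 0.2587]
orientation: [3.139, -0.006, -0.04]
contact_force: [-0.1, 0.7, -2.2]
gripper_width: 0.44
t 13.8 tcp [ 0.4996 -0.01    0.2587] rpy [ 3.1392 -0.0057 -0.0397] F [-0.1  0.7 -2.2] w 0.44
d mm [ -88.7 -351.7    2.3] rv [ 0.002 -0.006 -0.007] rows lin 9.0 rot 1.0
```

```bash
python3 -m pendant '[[[-9,-36,0],[0,0,0]],[[-18,-73,0],[0,0,0]],[[-27,-110,0],[0,0,0]],[[-36,-147,0],[0,0,0]],[[-46,-184,0],[0,0,0]],[[-55,-221,0],[0,0,0]],[[-64,-258,0],[0,0,0]],[[-73,-294,0],[0,0,0]]]';  python3 plan.py .425 .345 .255 -.033
```

```text
time: 14.47
tcp_pos: [0.4375, 0.2884, 0.2575]
orientation: [3.139, -0.006, -0.04]
contact_force: [1.9, 0.1, -2.5]
gripper_width: 0.44
t 14.47 tcp [0.4375 0.2884 0.2575] rpy [ 3.1392 -0.0058 -0.0396] F [ 1.9  0.1 -2.5] w 0.44
d mm [-14.8 -56.1   2.3] rv [ 0.002 -0.006 -0.007] rows lin 2.0 rot 1.0
```

```bash
python3 -m pendant '[[[-8,-28,0],[0,-0.006,-0.007]],[[-13,-48,5],[0,-0.006,-0.007]],[[-15,-56,30],[0,-0.006,-0.007]],[[-15,-56,62],[0,-0.006,-0.007]],[[-15,-56,95],[0,-0.006,-0.007]],[[-15,-56,122],[0,-0.006,-0.007]],[[-15,-56,136],[0,-0.006,-0.007]],[[-15,-56,142],[0,-0.006,-0.007]]]';  python3 plan.py .425 .345 .1005 -.033
python3 - <<'E'
from h import *
p=eyes.get_image('wrist')
cv2.imwrite('pics/w8.png',p['color'][:,:,::-1])
E
```

```text
time: 15.13
tcp_pos: [0.4244, 0.3432, 0.1125]
orientation: [3.136, 0.003, -0.033]
contact_force: [-0.1, -0.7, -2.1]
gripper_width: 0.442
t 15.13 tcp [0.4244 0.3432 0.1125] rpy [ 3.1361  0.0035 -0.0325] F [-0.1 -0.7 -2.1] w 0.442
d mm [ 0.6 -1.9 12. ] rv [0.005 0.003 0.   ] rows lin 1.0 rot 1.0
```

View pics/w8.png

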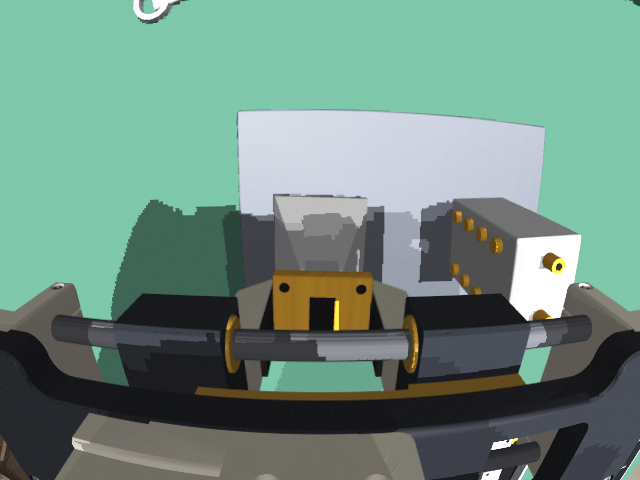

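```bash
python3 -m pendant '[[[0,0,3],[0,0,0]],[[0,0,6],[0,0,0]],[[0,0,8],[0,0,0]],[[0,0,9.5],[0,0,0]],[[0,0,10.5],[0,0,0]],[[0,0,11.3],[0,0,0]],[[0,0,12],[0,0,0]],[[0,0,12],[0,0,0]]]';  python3 plan.py
```

```text
time: 15.85
tcp_pos: [0.4246, 0.3434, 0.101]
orientation: [3.137, 0.003, -0.033]
contact_force: [0.3, 0.4, -3.1]
gripper_width: 0.442
t 15.85 tcp [0.4246 0.3434 0.101 ] rpy [ 3.1367e+00  3.0000e-03 -3.2700e-02] F [ 0.3  0.4 -3.1] w 0.442
```

```bash
python3 -m pendant '[[[0,0,0.5],[0,0,0]],[[0,0,1],[0,0,0]],[[0,0,1.5],[0,0,0]],[[0,0,2],[0,0,0]],[[0,0,2],[0,0,0]],[[0,0,2],[0,0,0]],[[0,0,2],[0,0,0]],[[0,0,2],[0,0,0]]]';  python3 plan.py
```

```text
time: 16.52
tcp_pos: [0.4246, 0.3439, 0.1007]
orientation: [3.137, 0.002, -0.032]
contact_force: [-4.3, -4.5, 17.5]
gripper_width: 0.443
t 16.52 tcp [0.4246 0.3439 0.1007] rpy [ 3.1372e+00  1.7000e-03 -3.2400e-02] F [-4.3 -4.5 17.5] w 0.443
```

```bash
python3 -m pendant '[[[0,0,0.5],[0,0,0]],[[0,0,0.5],[0,0,0]],[[0,0,0.5],[0,0,0]],[[0,0,0],[0,0,0]],[[0,0,0],[0,0,0]],[[0,0,0],[0,0,0]],[[0,0,-2],[0,0,0]],[[0,0,-6],[0,0,0]]]' 100;  python3 plan.py .6 -.102 .25 -.115
```

```text
time: 17.18
tcp_pos: [0.4243, 0.3437, 0.1064]
orientation: [3.137, 0.002, -0.032]
contact_force: [0.3, 0.2, -0.5]
gripper_width: 0.963
t 17.18 tcp [0.4243 0.3437 0.1064] rpy [ 3.1366e+00  2.5000e-03 -3.2400e-02] F [ 0.3  0.2 -0.5] w 0.963
d mm [ 189.6  440.5 -141.8] rv [0.005 0.002 0.083] rows lin 12.0 rot 1.0
```

```bash
python3 -m pendant '[[[0,0,-15],[0,0,0]],[[0,0,-45],[0,0,0]],[[0,0,-80],[0.005,0,0]],[[2,6,-112],[0.005,0,0]],[[10,24,-132],[0.005,0,0.02]],[[24,56,-140],[0.005,0,0.04]],[[40,92,-142],[0.005,0,0.06]],[[55,128,-142],[0.005,0,0.08]]]'; python3 plan.py .6 -.102 .25 -.115
```

```text
time: 17.85
tcp_pos: [0.4763, 0.2141, 0.2506]
orientation: [-3.14, -0.0, -0.112]
contact_force: [1.2, -0.2, 0.9]
gripper_width: 0.996
t 17.85 tcp [0.4763 0.2141 0.2506] rpy [-3.1404e+00 -1.0000e-04 -1.1170e-01] F [ 1.2 -0.2  0.9] w 0.996
d mm [1.582e+02 3.003e+02 3.000e-01] rv [-0.001 -0.     0.003] rows lin 9.0 rot 1.0
```

```bash
python3 -m pendant '[[[19,36,0],[0,0,0]],[[38,72,0],[0,0,0]],[[57,108,0],[0,0,0]],[[76,144,0],[0,0,0]],[[95,180,0],[0,0,0]],[[114,216,0],[0,0,0]],[[132,252,0],[0,0,0]],[[148,280,0],[0,0,0]]]'; python3 -m pendant '[[[8,16,0],[0,0,0]],[[10,20,0],[0,0,0]],[[10,20,0],[0,0,0]],[[10,20,0],[0,0,0]],[[10,20,0],[0,0,0]],[[10,20,0],[0,0,0]],[[10,20,0],[0,0,0]],[[10,20,0],[0,0,0]]]'
python3 - <<'E'
from h import *
import pickle
p=eyes.get_image('wrist'); pickle.dump(p,open('w9.pkl','wb'))
cv2.imwrite('pics/w9.png',p['color'][:,:,::-1])
p=eyes.get_image('top'); pickle.dump(p,open('t9.pkl','wb'))
t=p['color'][150:360,110:540,::-1]
cv2.imwrite('pics/t9.png',cv2.resize(t,None,fx=1.8,fy=1.8))
E
python3 plan.py
```

```text
time: 18.52
tcp_pos: [0.5925, -0.0846, 0.2506]
orientation: [-3.141, -0.001, -0.114]
contact_force: [-0.1, 0.0, 0.5]
gripper_width: 0.999
time: 19.18
tcp_pos: [0.6001, -0.1047, 0.2508]
orientation: [-3.141, -0.001, -0.113]
contact_force: [0.6, 0.9, -0.0]
gripper_width: 0.998
t 19.28 tcp [ 0.6001 -0.1051  0.2507] rpy [-3.1415e+00 -6.0000e-04 -1.1330e-01] F [ 0.  -0.9 -0.5] w 0.999
```

View pics/w9.png

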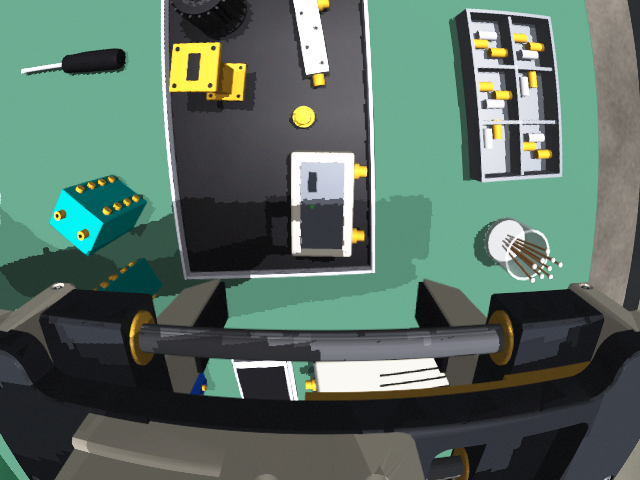

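View pics/t9.png

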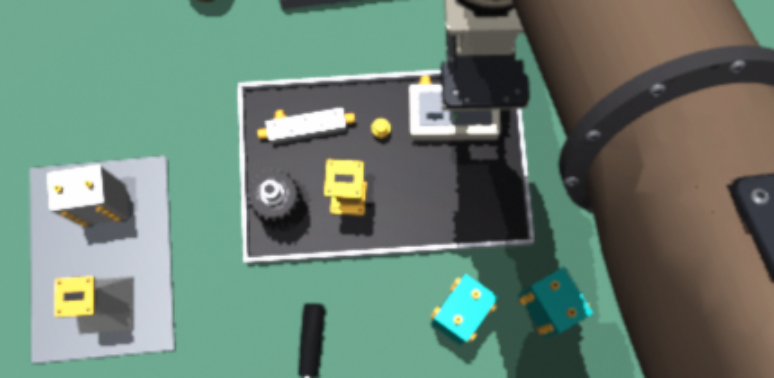

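```bash
sed -i "s/w5.pkl/w9.pkl/; /^rep(/d" m2.py
cat >> m2.py <<'E'
rep('module',[(291,152),(355,153),(352,258),(291,254)],.038)
print('conn tips',px2w(p,[(366,172),(364,237)],.022,True).round(4))
print('tray walls',px2w(p,[(166,30),(184,277),(374,272)],.02,True).round(4))
E
python3 m2.py; python3 plan.py .6 -.102 .012 -.113
```

```text
module [ 0.6018 -0.1037] [ 63. 110.  65. 107.] [-8.9 -7.2]
conn tips [[ 0.651  -0.0761  0.022 ]
 [ 0.6428 -0.1466  0.022 ]]
tray walls [[ 0.4548  0.1114  0.02  ]
 [ 0.429  -0.1728  0.02  ]
 [ 0.6512 -0.1898  0.02  ]]
t 19.28 tcp [ 0.6001 -0.1051  0.2507] rpy [-3.1415e+00 -6.0000e-04 -1.1330e-01] F [ 0.  -0.9 -0.5] w 0.999
d mm [ -0.6  -3.1 238.7] rv [-0.    -0.001 -0.   ] rows lin 6.0 rot 1.0
```

```bash
python3 plan.py .6015 -.1035 .04 -.12; python3 -m pendant '[[[1,-2,15],[0,0,0]],[[1,-2,45],[0,0,0.01]],[[1,-2,80],[0,0,0.01]],[[1,-2,115],[0,0,0.01]],[[1,-2,150],[0,0,0.01]],[[1,-2,180],[0,0,0.01]],[[1,-2,194],[0,0,0.01]],[[1,-2,200],[0,0,0.01]]]' 83; python3 plan.py .6015 -.1035 .026 -.12
python3 - <<'E'
from h import *
import pickle
p=eyes.get_image('wrist'); pickle.dump(p,open('w10.pkl','wb'))
cv2.imwrite('pics/w10.png',p['color'][:,:,::-1])
p=eyes.get_image('scene'); t=p['color'][200:325,140:410,::-1]
cv2.imwrite('pics/s10.png',cv2.resize(t,None,fx=2.9,fy=2.9))
E
```

```text
t 19.28 tcp [ 0.6001 -0.1051  0.2507] rpy [-3.1415e+00 -6.0000e-04 -1.1330e-01] F [ 0.  -0.9 -0.5] w 0.999
d mm [  1.1  -1.8 210.7] rv [-0.    -0.001  0.007] rows lin 6.0 rot 1.0
time: 19.95
tcp_pos: [0.5996, -0.1031, 0.0478]
orientation: [-3.141, 0.004, -0.123]
contact_force: [0.4, -0.7, 0.3]
gripper_width: 0.832
t 19.95 tcp [ 0.5996 -0.1031  0.0478] rpy [-3.1414  0.0039 -0.1232] F [ 0.4 -0.7  0.3] w 0.832
d mm [ 2.1  0.2 21.8] rv [-0.     0.004 -0.003] rows lin 1.0 rot 1.0
```

View pics/w10.png

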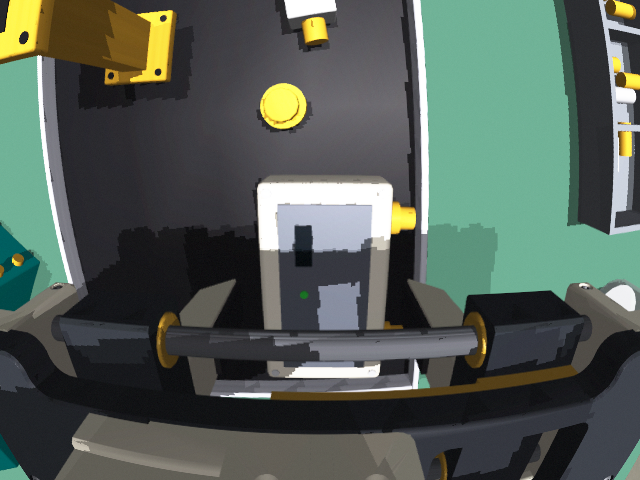

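View pics/s10.png

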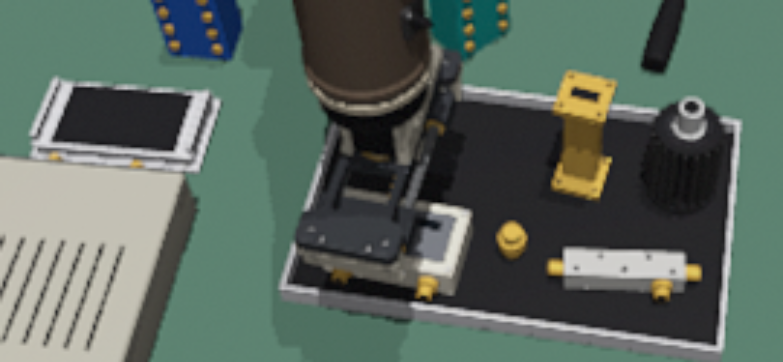

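```bash
python3 -m pendant '[[[1,0,5],[0,0,0]],[[2,0,10],[0,0,0]],[[2,0,14],[0,0,0]],[[2,0,17],[0,0,0]],[[2,0,19],[0,0,0]],[[2,0,21],[0,0,0]],[[2,0,22],[0,0,0]],[[2,0,22],[0,0,0]]]'; python3 plan.py
```

```text
time: 20.72
tcp_pos: [0.6028, -0.1033, 0.0278]
orientation: [-3.141, 0.001, -0.123]
contact_force: [-0.9, 0.0, -0.0]
gripper_width: 0.831
t 20.72 tcp [ 0.6028 -0.1033  0.0278] rpy [-3.1414e+00  1.3000e-03 -1.2310e-01] F [-0.9  0.  -0. ] w 0.831
```

```bash
python3 -m pendant '[[[-1,0,1],[0,0,0]],[[-1,0,2],[0,0,0]],[[-1,0,3],[0,0,0]],[[-1,0,4],[0,0,0]],[[-1,0,4],[0,0,0]],[[-1,0,4],[0,0,0]],[[-1,0,4],[0,0,0]],[[-1,0,4],[0,0,0]]]'; python3 plan.py
```

```text
time: 21.38
tcp_pos: [0.6019, -0.1032, 0.0239]
orientation: [-3.141, 0.001, -0.123]
contact_force: [-0.3, 0.1, -0.2]
gripper_width: 0.834
t 21.38 tcp [ 0.6019 -0.1032  0.0239] rpy [-3.1414e+00  1.2000e-03 -1.2320e-01] F [-0.3  0.1 -0.2] w 0.834
```

```bash
python3 -m pendant '[[[0,0,0],[0,0,0]],[[0,0,0],[0,0,0]],[[0,0,0],[0,0,0]],[[0,0,0],[0,0,0]],[[0,0,0],[0,0,0]],[[0,0,0],[0,0,0]],[[0,0,0],[0,0,0]],[[0,0,0],[0,0,0]]]' 0 40; python3 plan.py; python3 -m pendant '[[[0,0,-1],[0,0,0]],[[0,0,-3],[0,0,0]],[[0,0,-6],[0,0,0]],[[0,0,-10],[0,0,0]],[[0,0,-14],[0,0,0]],[[0,0,-18],[0,0,0]],[[0,0,-20],[0,0,0]],[[0,0,-20],[0,0,0]]]'
python3 - <<'E'
from h import *
import pickle
p=eyes.get_image('wrist'); pickle.dump(p,open('w11.pkl','wb'))
cv2.imwrite('pics/w11.png',p['color'][:,:,::-1])
p=eyes.get_image('scene'); t=p['color'][200:325,140:410,::-1]
cv2.imwrite('pics/s11.png',cv2.resize(t,None,fx=2.9,fy=2.9))
E
python3 plan.py
```

```text
time: 22.05
tcp_pos: [0.6018, -0.1032, 0.0239]
orientation: [-3.141, 0.001, -0.123]
contact_force: [-1.2, -0.1, 0.9]
gripper_width: 0.693
t 22.05 tcp [ 0.6018 -0.1032  0.0239] rpy [-3.1414e+00  1.3000e-03 -1.2310e-01] F [-1.2 -0.1  0.9] w 0.693
time: 22.72
tcp_pos: [0.6023, -0.1032, 0.0447]
orientation: [-3.141, 0.0, -0.123]
contact_force: [1.1, 0.3, -2.7]
gripper_width: 0.695
t 22.82 tcp [ 0.6018 -0.1032  0.044 ] rpy [-3.1414e+00  1.1000e-03 -1.2320e-01] F [-0.2 -0.1 -2.7] w 0.692
```

View pics/w11.png

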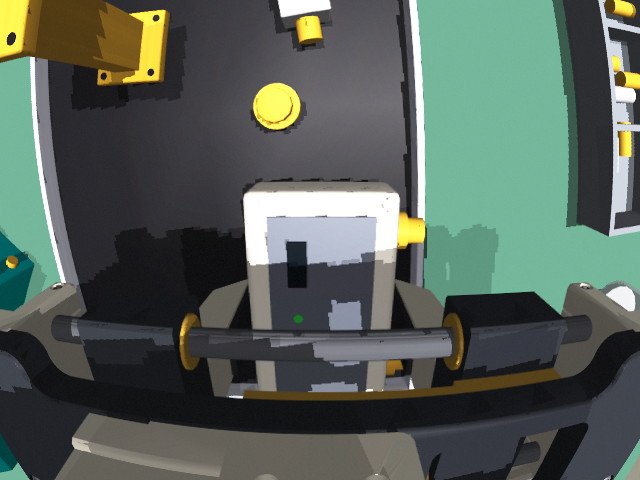

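View pics/s11.png

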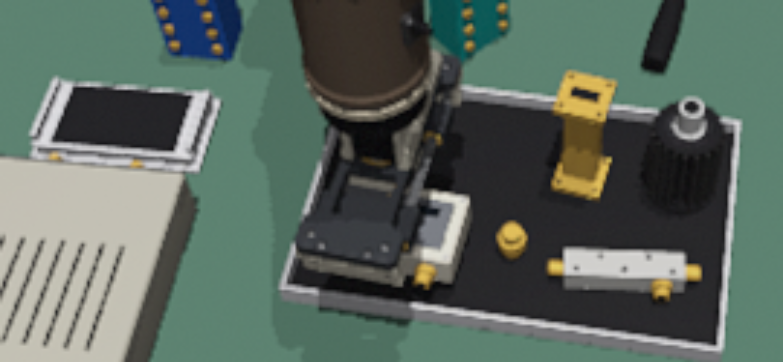

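```bash
cat > m3.py <<'E'
from h import *; import pickle
T,S=pickle.load(open('start.pkl','rb'))
for nm,p,c in (('bt',T,(455,225,535,325)),('bs',S,(140,165,240,275))):
    i=p['color'][c[1]:c[3],c[0]:c[2],::-1]
    cv2.imwrite(f'pics/{nm}.png',cv2.resize(i,None,fx=5,fy=5,interpolation=cv2.INTER_CUBIC))
p=pickle.load(open('w11.pkl','rb'))
print('module +y edge',px2w(p,[(250,189),(321,184),(393,188)],.058,True).round(4))
E
python3 m3.py
```

```text
module +y edge [[ 0.5814 -0.045   0.058 ]
 [ 0.6096 -0.0468  0.058 ]
 [ 0.6377 -0.0516  0.058 ]]
```

View pics/bt.png

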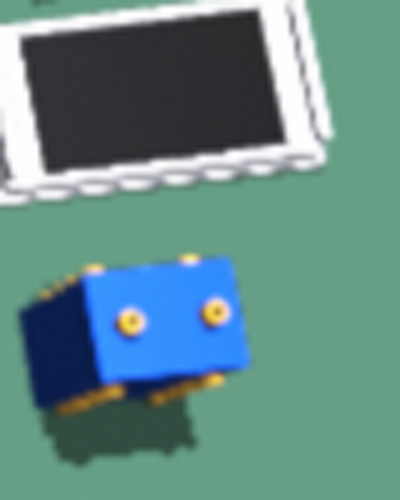

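View pics/bs.png

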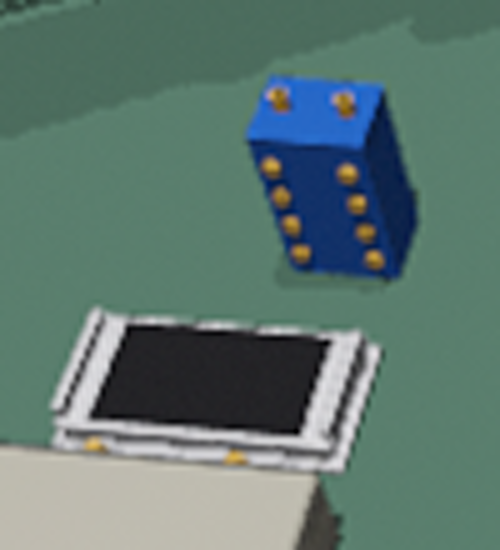

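```bash
cat >> m3.py <<'E'
def rep(n,p,uv,z):
    w=px2w(p,uv,z)[:,:2]; e=[np.linalg.norm(w[(i+1)%4]-w[i])*1e3 for i in range(4)]
    a=w[0]-w[1]+w[3]-w[2]; b=w[0]-w[3]+w[1]-w[2]
    print(n,'c',w.mean(0).round(4),np.round(e),np.degrees([np.arctan2(a[1],a[0])-np.pi/2,np.arctan2(b[1],b[0])]).round(1)); print(w.round(3).tolist())
t=lambda a:np.array(a)/5+[455,225]-.4
s=lambda a:np.array(a)/5+[140,165]-.4
rep('pad',T,t([(20,38),(258,10),(286,143),(45,172)]),.019)
rep('blue',T,t([(83,272),(234,258),(248,364),(100,380)]),.104)
rep('padS',S,s([(300,437),(90,418),(126,325),(333,338)]),.019)
rep('blueS',S,s([(365,148),(248,140),(270,76),(386,88)]),.104)
rep('padSports', S,s([(235,458),(92,444),(92,444),(235,458)]),.035)
E
python3 m3.py
```

```text
module +y edge [[ 0.5814 -0.045   0.058 ]
 [ 0.6096 -0.0468  0.058 ]
 [ 0.6377 -0.0516  0.058 ]]
pad c [ 0.4935 -0.364 ] [107.  61. 108.  61.] [-0.8 -0.7]
[[0.525, -0.311], [0.523, -0.418], [0.462, -0.417], [0.464, -0.31]]
blue c [ 0.3849 -0.3203] [61. 43. 60. 43.] [-2.  -3.6]
[[0.408, -0.291], [0.405, -0.352], [0.363, -0.349], [0.364, -0.289]]
padS c [ 0.4942 -0.3618] [108.  60. 109.  63.] [-0.3  0. ]
[[0.526, -0.308], [0.524, -0.416], [0.464, -0.416], [0.463, -0.307]]
blueS c [ 0.3858 -0.3164] [60. 45. 62. 42.] [-1.8  0.5]
[[0.408, -0.286], [0.407, -0.346], [0.362, -0.347], [0.366, -0.286]]
padSports c [ 0.5515 -0.3652] [72.  0. 72.  0.] [-1.6  0. ]
[[0.552, -0.329], [0.55, -0.401], [0.55, -0.401], [0.552, -0.329]]
```

```bash
python3 -m pendant '[[[0,0,4],[0,0,0]],[[0,0,9],[0,0,0]],[[0,0,13],[0,0,0]],[[0,0,16],[0,0,0]],[[0,0,18.5],[0,0,0]],[[0,0,20],[0,0,0]],[[0,0,20.5],[0,0,0]],[[0,0,20.5],[0,0,0]]]'; python3 plan.py
```

```text
time: 23.48
tcp_pos: [0.6015, -0.1032, 0.0239]
orientation: [3.141, 0.002, -0.123]
contact_force: [-3.9, 0.1, 4.0]
gripper_width: 0.689
t 23.48 tcp [ 0.6015 -0.1032  0.0239] rpy [ 3.1414e+00  1.7000e-03 -1.2320e-01] F [-3.9  0.1  4. ] w 0.689
```

```bash
python3 -m pendant '[[[0,0,0],[0,0,0]],[[0,0,0],[0,0,0]],[[0,0,0],[0,0,0]],[[0,0,0],[0,0,0]],[[0,3,-2],[0,0,0]],[[0,7,-4],[0,0,0]],[[0,10,-5],[0,0,0]],[[0,10,-5],[0,0,0]]]' 83; python3 plan.py
```

```text
time: 24.15
tcp_pos: [0.6003, -0.1146, 0.0292]
orientation: [3.141, 0.001, -0.125]
contact_force: [-0.3, -0.3, -0.7]
gripper_width: 0.832
t 24.15 tcp [ 0.6003 -0.1146  0.0292] rpy [ 3.1407e+00  1.2000e-03 -1.2460e-01] F [-0.3 -0.3 -0.7] w 0.832
```

```bash
python3 -m pendant '[[[0,0,0],[0,0,0]],[[0,0,0],[0,0,0]],[[0,0,0],[0,0,0]],[[0,0,0],[0,0,0]],[[0,0,0],[0,0,0]],[[0,0,0],[0,0,0]],[[0,0,0],[0,0,0]],[[0,0,0],[0,0,0]]]' 0 45; python3 plan.py
```

```text
time: 24.82
tcp_pos: [0.6003, -0.1147, 0.0292]
orientation: [3.14, 0.001, -0.125]
contact_force: [-0.4, -1.4, 1.1]
gripper_width: 0.689
t 24.82 tcp [ 0.6003 -0.1147  0.0292] rpy [ 3.1405e+00  1.3000e-03 -1.2460e-01] F [-0.4 -1.4  1.1] w 0.689
```

```bash
python3 -m pendant '[[[0,0,-2],[0,0,0]],[[0,0,-6],[0,0,0]],[[0,0,-12],[0,0,0]],[[0,0,-25],[0,0,0]],[[0,0,-45],[0,0,0]],[[0,0,-70],[0,0,0]],[[0,0,-90],[0,0,0]],[[0,0,-95],[0,0,0]]]'; python3 plan.py .499 -.375 .13 -.0
python3 - <<'E'
from h import *
p=eyes.get_image('wrist')
cv2.imwrite('pics/w12.png',p['color'][:,:,::-1])
E
```

```text
time: 25.48
tcp_pos: [0.6026, -0.1143, 0.1288]
orientation: [3.141, -0.005, -0.124]
contact_force: [0.6, -0.2, -2.4]
gripper_width: 0.686
t 25.48 tcp [ 0.6026 -0.1143  0.1288] rpy [ 3.1408 -0.0047 -0.1245] F [ 0.6 -0.2 -2.4] w 0.686
d mm [-70.4 271.5  -1.3] rv [ 0.001 -0.005 -0.124] rows lin 7.0 rot 1.0
```

View pics/w12.png

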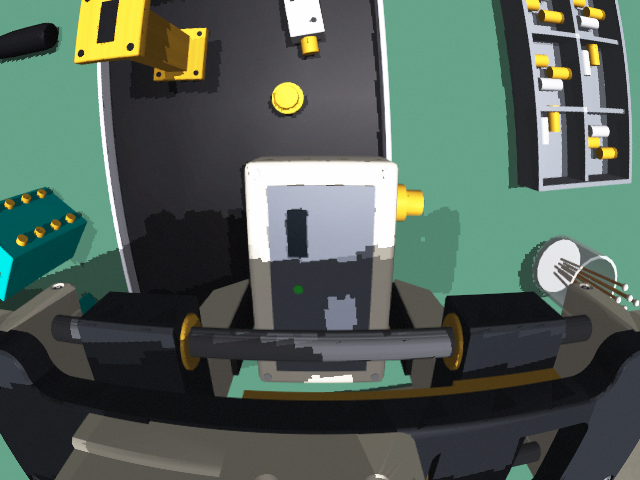

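```bash
python3 - <<'E'
from h import *
p=eyes.get_image('wrist'); o=get_obs()
w=px2w(p,[(249,166),(393,166),(387,379),(260,379)],.1376,True)
R=Ro.from_euler('xyz',o['orientation'])
print(R.inv().apply(w-o['tcp_pos']).round(4), R.inv().apply(w-o['tcp_pos']).mean(0))
E
python3 -m pendant '[[[-5,20,0],[0,0,0]],[[-15,58,0],[0,0,-0.02]],[[-25,96,0],[0,0,-0.05]],[[-35,135,0],[0,0,-0.08]],[[-45,174,0],[0,0,-0.11]],[[-55,212,0],[0,0,-0.124]],[[-65,250,0],[0,0,-0.124]],[[-70,270,0],[0,0,-0.124]]]';python3 -m pendant '[[[0,0,0],[0,0,0]],[[0,0,0],[0,0,0]],[[0,0,0],[0,0,0]],[[0,0,0],[0,0,0]],[[0,0,0],[0,0,0]],[[0,0,0],[0,0,0]],[[0,0,0],[0,0,0]],[[0,0,0],[0,0,0]]]'
python3 plan.py .499 -.375 .13 0
python3 - <<'E'
from h import *
p=eyes.get_image('wrist')
cv2.imwrite('pics/w13.png',p['color'][:,:,::-1])
p=eyes.get_image('scene'); t=p['color'][150:375,50:350,::-1]
cv2.imwrite('pics/s13.png',cv2.resize(t,None,fx=2.5,fy=2.5))
E
```

```text
[[-0.0277 -0.0643 -0.0118]
 [ 0.0302 -0.0643 -0.0117]
 [ 0.0344  0.0401 -0.0115]
 [-0.0294  0.0398 -0.0117]] [ 0.00187415 -0.01218342 -0.01166332]
time: 26.25
tcp_pos: [0.4939, -0.3794, 0.1242]
orientation: [3.139, 0.002, -0.006]
contact_force: [-0.5, -1.4, -3.8]
gripper_width: 0.691
time: 26.92
tcp_pos: [0.4943, -0.3788, 0.1243]
orientation: [3.139, 0.002, -0.005]
contact_force: [-0.1, -0.5, -3.0]
gripper_width: 0.692
t 26.92 tcp [ 0.4943 -0.3788  0.1243] rpy [ 3.1389e+00  2.0000e-03 -5.1000e-03] F [-0.1 -0.5 -3. ] w 0.692
d mm [ 4.6 -3.8 -5.7] rv [ 0.003  0.002 -0.005] rows lin 1.0 rot 1.0
```

View pics/w13.png

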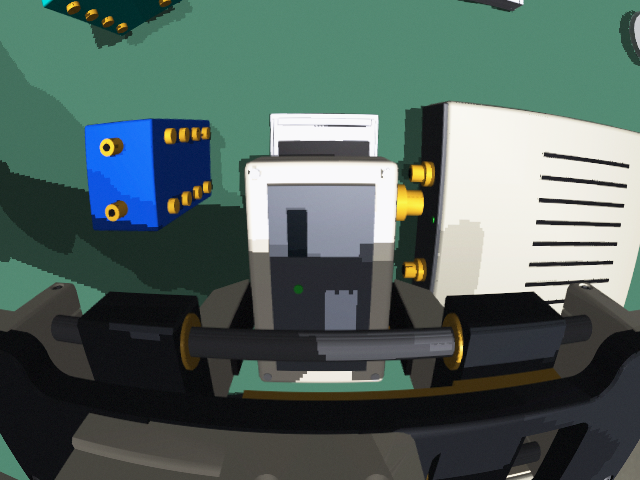

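View pics/s13.png

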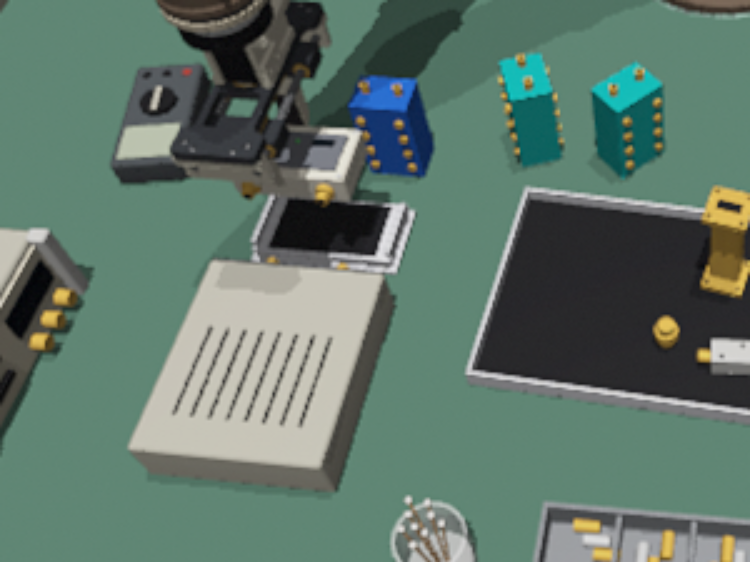

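Run:
```python
from h import *
p=eyes.get_image('wrist')
print('lip',px2w(p,[(270,115),(378,115)],.027,True).round(4))
print('pad+y edge',px2w(p,[(279,141),(370,141)],.019,True).round(4))
print('ports tips',px2w(p,[(411,173),(405,270)],.035,True).round(4))
print('front',px2w(p,[(447,102),(426,107)],.056,True).round(4))
```

```text
lip [[ 0.4601 -0.2906  0.027 ]
 [ 0.5332 -0.2909  0.027 ]]
pad+y edge [[ 0.465  -0.309   0.019 ]
 [ 0.5289 -0.3092  0.019 ]]
ports tips [[ 0.5554 -0.3297  0.035 ]
 [ 0.555  -0.4     0.035 ]]
front [[ 0.5725 -0.2816  0.056 ]
 [ 0.5588 -0.2857  0.056 ]]
```

```bash
python3 -m pendant '[[[3,-1,3],[0,0,0]],[[6,-3,10],[0,0,0]],[[6,-3,22],[0,0,0]],[[6,-3,36],[0,0,0]],[[6,-3,48],[0,0,0]],[[6,-3,56],[0,0,0]],[[6,-3,60],[0,0,0]],[[6,-3,62],[0,0,0]]]'
python3 plan.py .500 -.376 .046 0
python3 - <<'E'
from h import *
p=eyes.get_image('wrist')
cv2.imwrite('pics/w14.png',p['color'][:,:,::-1])
p=eyes.get_image('scene'); t=p['color'][150:300,60:260,::-1]
cv2.imwrite('pics/s14.png',cv2.resize(t,None,fx=3.5,fy=3.5))
E
```

```text
time: 27.73
tcp_pos: [0.4995, -0.3762, 0.0611]
orientation: [3.14, 0.003, -0.006]
contact_force: [-0.3, -0.8, -2.6]
gripper_width: 0.689
t 27.73 tcp [ 0.4995 -0.3762  0.0611] rpy [ 3.1398  0.0033 -0.0058] F [-0.3 -0.8 -2.6] w 0.689
d mm [ 0.5 -0.2 15.1] rv [ 0.002  0.003 -0.006] rows lin 1.0 rot 1.0
```

View pics/w14.png

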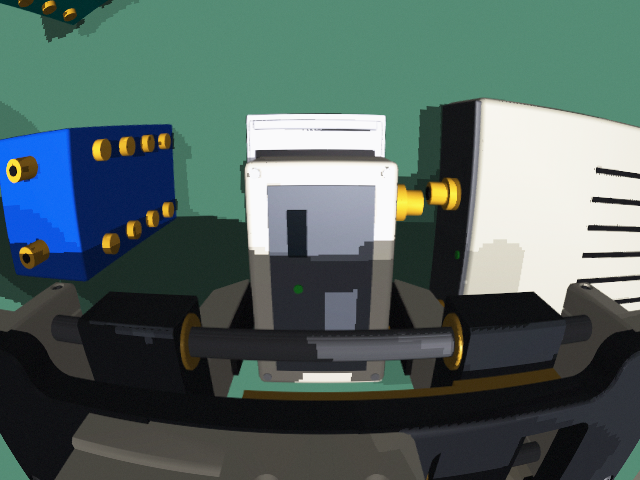

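View pics/s14.png

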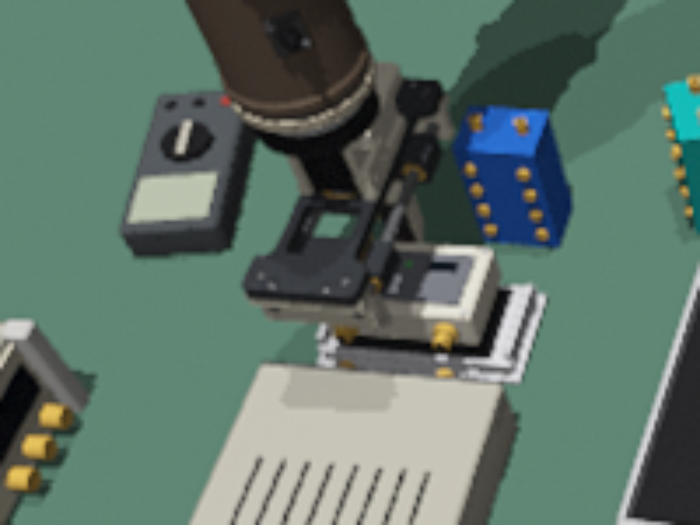

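```bash
python3 -m pendant '[[[0,0,3],[0,0,0]],[[0,0,6],[0,0,0]],[[0,0,9],[0,0,0]],[[0,0,11],[0,0,0]],[[0,0,13],[0,0,0]],[[0,0,15],[0,0,0]],[[0,0,16],[0,0,0]],[[0,0,16],[0,0,0]]]'
python3 plan.py
```

```text
time: 28.5
tcp_pos: [0.4998, -0.3764, 0.0458]
orientation: [3.139, 0.003, -0.006]
contact_force: [-0.1, -0.1, -2.8]
gripper_width: 0.694
t 28.5 tcp [ 0.4998 -0.3764  0.0458] rpy [ 3.1392e+00  2.6000e-03 -5.8000e-03] F [-0.1 -0.1 -2.8] w 0.694
```

```bash
python3 -m pendant '[[[0,0,0.7],[0,0,0]],[[0,0,1.4],[0,0,0]],[[0,0,2.1],[0,0,0]],[[0,0,2.8],[0,0,0]],[[0,0,3.3],[0,0,0]],[[0,0,3.8],[0,0,0]],[[0,0,4],[0,0,0]],[[0,0,4],[0,0,0]]]'
python3 plan.py
```

```text
time: 29.17
tcp_pos: [0.4998, -0.3765, 0.0422]
orientation: [3.139, 0.003, -0.006]
contact_force: [-2.6, 1.4, 4.1]
gripper_width: 0.692
t 29.17 tcp [ 0.4998 -0.3765  0.0422] rpy [ 3.1389e+00  2.5000e-03 -5.9000e-03] F [-2.6  1.4  4.1] w 0.692
```

```bash
python3 -m pendant '[[[0,0,0],[0,0,0]],[[0,0,0],[0,0,0]],[[0,0,0],[0,0,0]],[[0,0,0],[0,0,0]],[[0,0,0],[0,0,0]],[[0,0,0],[0,0,0]],[[0,0,-3],[0,0,0]],[[0,0,-10],[0,0,0]]]' 83
python3 -m pendant '[[[0,0,-15],[0,0,0]],[[0,0,-45],[0,0,0]],[[0,0,-80],[0,0,0]],[[0,-8,-115],[0,0,0]],[[0,-40,-150],[0,0,0]],[[0,-75,-180],[0,0,0]],[[0,-115,-190],[0,0,0]],[[0,-150,-195],[0,0,0]]]'
python3 - <<'E'
from h import *
import pickle
p=eyes.get_image('wrist')
cv2.imwrite('pics/w15.png',p['color'][:,:,::-1])
p=eyes.get_image('top'); pickle.dump(p,open('t15.pkl','wb')); t=p['color'][150:330,110:540,::-1]
cv2.imwrite('pics/t15.png',cv2.resize(t,None,fx=1.8,fy=1.8))
p=eyes.get_image('scene'); pickle.dump(p,open('s15.pkl','wb'));t=p['color'][150:300,60:260,::-1]
cv2.imwrite('pics/s15.png',cv2.resize(t,None,fx=3.5,fy=3.5))
E
python3 plan.py
```

```text
time: 29.83
tcp_pos: [0.4993, -0.3761, 0.0517]
orientation: [3.14, 0.004, -0.006]
contact_force: [-0.3, -0.3, -0.8]
gripper_width: 0.827
time: 30.5
tcp_pos: [0.5017, -0.2274, 0.2494]
orientation: [3.138, -0.0, -0.007]
contact_force: [0.9, 0.9, 0.5]
gripper_width: 0.832
t 30.65 tcp [ 0.502  -0.2241  0.2483] rpy [3.1393e+00 9.0000e-04 7.0000e-04] F [-0.4 -0.8 -0. ] w 0.827
```

View pics/t15.png

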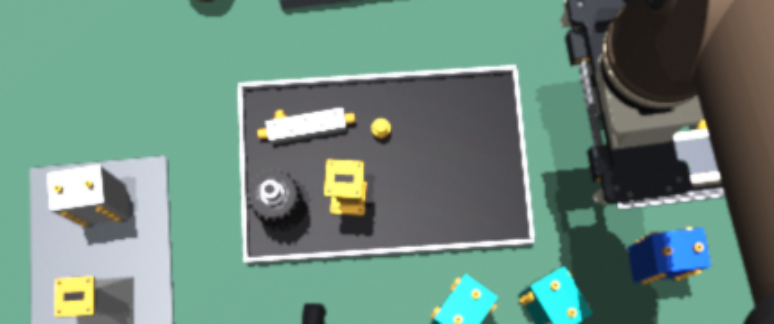

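View pics/s15.png

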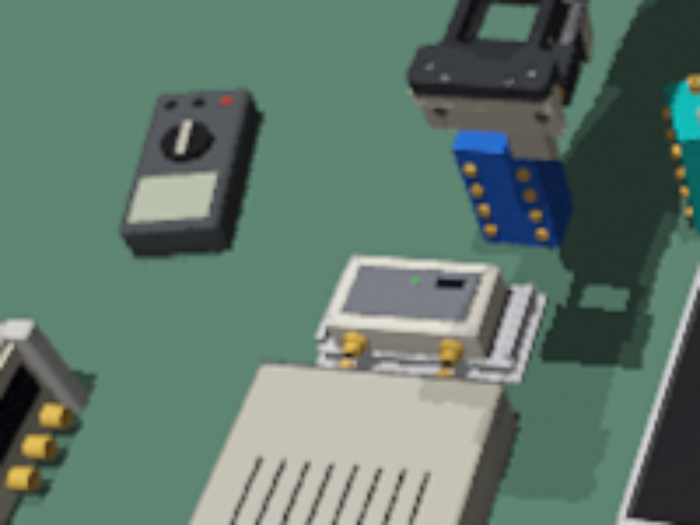

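View pics/w15.png

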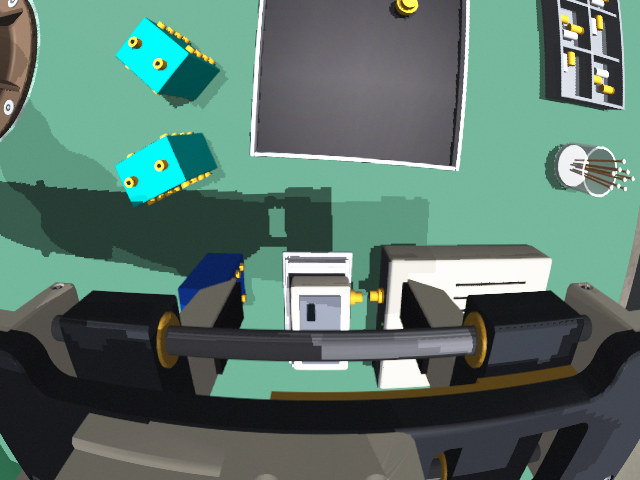

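Run:
```python
from h import *; import pickle
p=pickle.load(open('s15.pkl','rb'))
i=p['color'][210:265,140:230,::-1]
cv2.imwrite('pics/s15z.png',cv2.resize(i,None,fx=8,fy=8,interpolation=cv2.INTER_CUBIC))
```

```text
(no output)
```

View pics/s15z.png

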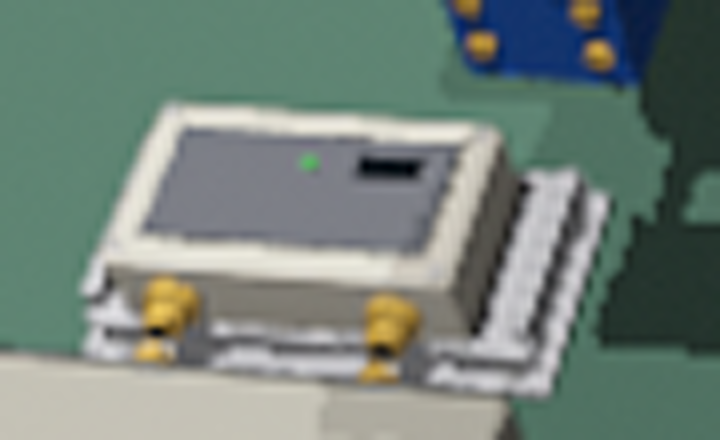

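```bash
python3 - <<'E'
from h import *; import pickle
p=pickle.load(open('s15.pkl','rb'))
w=px2w(p,np.array([(105,258),(450,288),(508,130),(168,102)])/8+[140,210]-.44,.051)[:,:2]
print(w.round(4),w.mean(0)); a=w[1]-w[0]+w[2]-w[3]; print(np.degrees(np.arctan2(a[1],a[0]))-90)
E
python3 plan.py .4246 .3439 .25 -.033
```

```text
[[ 0.5284 -0.4167]
 [ 0.5304 -0.3085]
 [ 0.468  -0.3068]
 [ 0.4662 -0.4171]] [ 0.49825389 -0.3622977 ]
-0.9934025817387919
t 30.65 tcp [ 0.502  -0.2241  0.2483] rpy [3.1393e+00 9.0000e-04 7.0000e-04] F [-0.4 -0.8 -0. ] w 0.827
d mm [ -77.  -568.1   -3. ] rv [0.002 0.001 0.034] rows lin 14.0 rot 1.0
```

```bash
python3 -m pendant '[[[-4,-30,0],[0,0,0]],[[-9,-70,0],[0,0,0]],[[-15,-110,0],[0,0,0]],[[-20,-150,0],[0,0,0.01]],[[-26,-190,0],[0,0,0.02]],[[-31,-230,0],[0,0,0.03]],[[-36,-270,0],[0,0,0.034]],[[-42,-310,0],[0,0,0.034]]]' 100; python3 plan.py .4244 .3437 .25 -.033
```

```text
time: 31.32
tcp_pos: [0.4597, 0.0865, 0.2479]
orientation: [3.139, 0.0, -0.035]
contact_force: [0.7, -0.6, 1.0]
gripper_width: 1.002
t 31.32 tcp [0.4597 0.0865 0.2479] rpy [ 3.1388e+00  2.0000e-04 -3.5400e-02] F [ 0.7 -0.6  1. ] w 1.002
d mm [ -44.4 -255.8   -2.8] rv [ 0.003  0.    -0.002] rows lin 7.0 rot 1.0
```

```bash
python3 -m pendant '[[[-7,-38,0],[0,0,0]],[[-14,-77,0],[0,0,0]],[[-21,-116,0],[0,0,0]],[[-28,-155,0],[0,0,0]],[[-34,-194,0],[0,0,0]],[[-40,-230,0],[0,0,0]],[[-43,-250,0],[0,0,0]],[[-44,-256,0],[0,0,0]]]';python3 plan.py .4244 .3437 .1025 -.033;  python3 - <<'E'
from h import *
p=eyes.get_image('wrist')
cv2.imwrite('pics/w16.png',p['color'][:,:,::-1])
E
python3 plan.py .4244 .3437 .1025 -.033
```

```text
time: 31.98
tcp_pos: [0.4238, 0.3474, 0.2472]
orientation: [3.141, 0.001, -0.032]
contact_force: [-0.2, -0.3, 0.6]
gripper_width: 1.0
t 31.98 tcp [0.4238 0.3474 0.2472] rpy [ 3.1408e+00  1.2000e-03 -3.1700e-02] F [-0.2 -0.3  0.6] w 1.0
d mm [  0.9   3.6 144.7] rv [0.001 0.001 0.001] rows lin 4.0 rot 1.0
t 32.03 tcp [0.4242 0.3464 0.247 ] rpy [ 3.1401e+00  1.1000e-03 -3.2300e-02] F [0.2 1.1 0.1] w 0.997
d mm [  0.4   2.5 144.5] rv [0.001 0.001 0.001] rows lin 4.0 rot 1.0
```

View pics/w16.png

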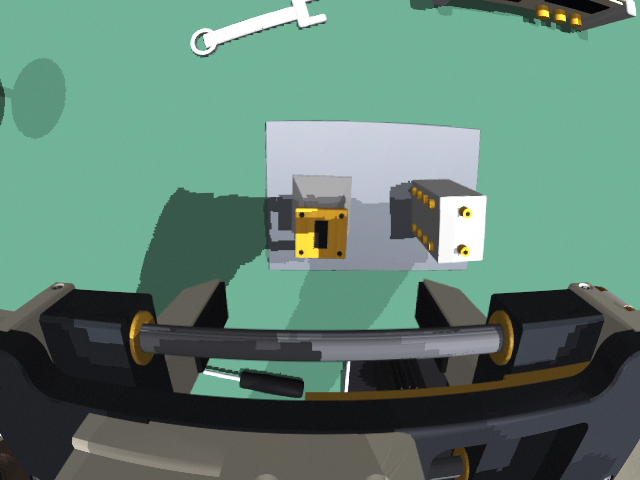

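```bash
python3 -m pendant '[[[0,1,15],[0,0,0]],[[0,2,45],[0,0,0]],[[0,2.5,75],[0,0,0]],[[0,2.5,105],[0,0,0]],[[0,2.5,128],[0,0,0]],[[0,2.5,140],[0,0,0]],[[0,2.5,145],[0,0,0]],[[0,2.5,146],[0,0,0]]]';python3 plan.py .4244 .3437 .101 -.033
```

```text
time: 32.7
tcp_pos: [0.4245, 0.3425, 0.1007]
orientation: [3.139, 0.002, -0.034]
contact_force: [-0.2, -0.3, 0.8]
gripper_width: 1.001
t 32.7 tcp [0.4245 0.3425 0.1007] rpy [ 3.139e+00  1.500e-03 -3.370e-02] F [-0.2 -0.3  0.8] w 1.001
d mm [-0.2 -1.2 -0.3] rv [ 0.003  0.002 -0.001] rows lin 1.0 rot 1.0
```

Good match with the release pose, so I close.

```bash
python3 -m pendant '[[[0,-1,0],[0,0,0]],[[0,-1,0],[0,0,0]],[[0,-1,0],[0,0,0]],[[0,-1,0],[0,0,0]],[[0,-1,0],[0,0,0]],[[0,-1,0],[0,0,0]],[[0,-1,0],[0,0,0]],[[0,-1,0],[0,0,0]]]' 0 30;python3 plan.py
python3 -m pendant '[[[0,0,-4],[0,0,0]],[[0,0,-15],[0,0,0]],[[0,0,-40],[0,0,0]],[[0,0,-72],[0,0,0]],[[0,0,-104],[0,0,0]],[[0,0,-132],[0,0,0]],[[0,0,-150],[0,0,0]],[[0,0,-155],[0,0,0]]]'; python3 plan.py .5034 -.0515 .255 -.033
```

```text
time: 33.37
tcp_pos: [0.4245, 0.3435, 0.1008]
orientation: [3.139, 0.002, -0.034]
contact_force: [-0.6, -0.1, 0.4]
gripper_width: 0.463
t 33.37 tcp [0.4245 0.3435 0.1008] rpy [ 3.139e+00  1.500e-03 -3.370e-02] F [-0.6 -0.1  0.4] w 0.463
time: 34.03
tcp_pos: [0.4254, 0.3453, 0.2599]
orientation: [-3.14, -0.002, -0.033]
contact_force: [0.9, 1.4, -2.6]
gripper_width: 0.439
t 34.03 tcp [0.4254 0.3453 0.2599] rpy [-3.1405e+00 -2.5000e-03 -3.3400e-02] F [ 0.9  1.4 -2.6] w 0.439
d mm [ 91.2 394.    4.7] rv [-0.001 -0.002 -0.   ] rows lin 10.0 rot 1.0
```

```bash
python3 -m pendant '[[[4,16,0],[0,0,0]],[[11,48,0],[0,0,0]],[[20,86,0],[0,0,0]],[[29,124,0],[0,0,0]],[[38,162,0],[0,0,0]],[[46,200,0],[0,0,0]],[[55,238,0],[0,0,0]],[[64,276,0],[0,0,0]]]'; python3 plan.py .5034 -.0515 .255 -.033
```

```text
time: 34.7
tcp_pos: [0.4795, 0.0652, 0.2593]
orientation: [-3.141, -0.001, -0.033]
contact_force: [0.7, 1.1, -3.2]
gripper_width: 0.442
t 34.7 tcp [0.4795 0.0652 0.2593] rpy [-3.1408e+00 -1.4000e-03 -3.3200e-02] F [ 0.7  1.1 -3.2] w 0.442
d mm [ 27.8 115.9   4.2] rv [-0.001 -0.001 -0.   ] rows lin 3.0 rot 1.0
```

```bash
python3 -m pendant '[[[8,32,0],[0,0,0]],[[16,65,0],[0,0,0]],[[22,92,0],[0,0,0]],[[26,109,0],[0,0,0]],[[28,116,0],[0,0,0]],[[28,116,0],[0,0,0]],[[28,116,0],[0,0,0]],[[28,116,0],[0,0,0]]]'; python3 plan.py .5034 -.0515 .1025 -.033
```

```text
time: 35.37
tcp_pos: [0.5033, -0.0495, 0.2592]
orientation: [-3.14, -0.001, -0.031]
contact_force: [-0.4, 0.2, -2.0]
gripper_width: 0.442
t 35.37 tcp [ 0.5033 -0.0495  0.2592] rpy [-3.14e+00 -1.20e-03 -3.06e-02] F [-0.4  0.2 -2. ] w 0.442
d mm [ -0.    2.2 156.7] rv [-0.002 -0.001  0.002] rows lin 4.0 rot 1.0
```

```bash
python3 -m pendant '[[[0,1,15],[0,0,0]],[[0,2,45],[0,0,0]],[[0,2,75],[0,0,0]],[[0,2,105],[0,0,0]],[[0,2,128],[0,0,0]],[[0,2,140],[0,0,0]],[[0,2,145],[0,0,0]],[[0,2,146],[0,0,0]]]'; python3 plan.py .5034 -.0515 .1025 -.033
python3 - <<'E'
from h import *
p=eyes.get_image('wrist')
cv2.imwrite('pics/w17.png',p['color'][:,:,::-1])
E
```

```text
time: 36.03
tcp_pos: [0.5029, -0.0498, 0.1125]
orientation: [-3.139, 0.0, -0.028]
contact_force: [0.6, -0.2, -1.7]
gripper_width: 0.443
t 36.03 tcp [ 0.5029 -0.0498  0.1125] rpy [-3.1393e+00  3.0000e-04 -2.8400e-02] F [ 0.6 -0.2 -1.7] w 0.443
d mm [ 0.6  1.7 10. ] rv [-0.002  0.     0.005] rows lin 1.0 rot 1.0
```

View pics/w17.png

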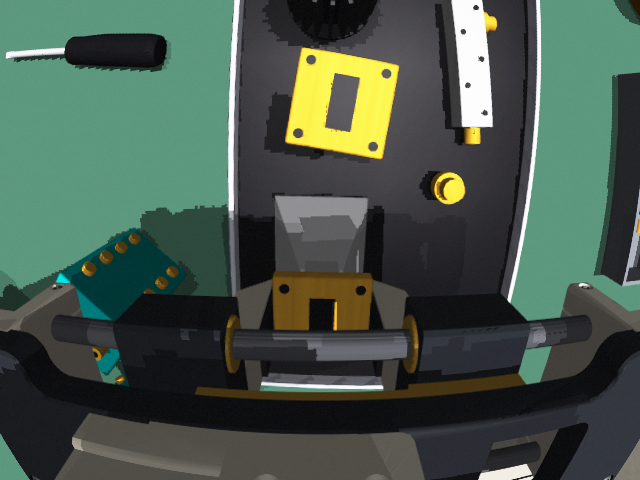

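The view is nearly the same as after the first lift, so I set it down.

```bash
python3 -m pendant '[[[0.5,1.5,3],[0,0,0]],[[0.5,1.5,6],[0,0,0]],[[0.5,1.5,8],[0,0,0]],[[0.5,1.5,9],[0,0,0]],[[0.5,1.5,10],[0,0,0]],[[0.5,1.5,10.5],[0,0,0]],[[0.5,1.5,11],[0,0,0]],[[0.5,1.5,11],[0,0,0]]]'; python3 plan.py
```

```text
time: 36.75
tcp_pos: [0.5041, -0.0512, 0.1028]
orientation: [-3.139, -0.001, -0.029]
contact_force: [-3.0, 1.8, 6.0]
gripper_width: 0.44
t 36.75 tcp [ 0.5041 -0.0512  0.1028] rpy [-3.1394e+00 -1.4000e-03 -2.8600e-02] F [-3.   1.8  6. ] w 0.44
```

```bash
python3 -m pendant '[[[0,0,0],[0,0,0]],[[0,0,0],[0,0,0]],[[0,0,0],[0,0,0]],[[0,0,0],[0,0,0]],[[0,0,0],[0,0,0]],[[0,0,0],[0,0,0]],[[0,0,-2],[0,0,0]],[[0,0,-6],[0,0,0]]]' 100
python3 -m pendant '[[[0,0,-15],[0,0,0]],[[0,0,-45],[0,0,0]],[[0,0,-80],[0,0,0]],[[0,0,-112],[0,0,0]],[[2,-20,-130],[0,0,0]],[[6,-55,-138],[0,0,0]],[[9,-92,-142],[0,0,-0.02]],[[12,-130,-142],[0,0,-0.04]]]'; python3 plan.py .5467 .3404 .25 .011
```

```text
time: 37.42
tcp_pos: [0.5037, -0.0512, 0.1086]
orientation: [-3.139, -0.001, -0.029]
contact_force: [0.2, 0.1, 0.2]
gripper_width: 0.966
time: 38.08
tcp_pos: [0.5201, 0.0791, 0.2529]
orientation: [-3.139, -0.004, 0.01]
contact_force: [0.3, -0.0, 0.2]
gripper_width: 1.0
t 38.08 tcp [0.5201 0.0791 0.2529] rpy [-3.1394 -0.0037  0.0102] F [ 0.3 -0.   0.2] w 1.0
d mm [  29.3 -261.1    3.6] rv [-0.002 -0.004 -0.001] rows lin 7.0 rot 1.0
```

```bash
python3 -m pendant '[[[4,-38,0],[0,0,0]],[[9,-77,0],[0,0,0]],[[13,-116,0],[0,0,0]],[[18,-155,0],[0,0,0]],[[22,-194,0],[0,0,0]],[[26,-230,0],[0,0,0]],[[29,-254,0],[-0.002,-0.004,0]],[[29,-261,0],[-0.002,-0.004,0]]]'; python3 -m pendant '[[[0,0,0],[0,0,0]],[[0,0,0],[0,0,0]],[[0,0,0],[0,0,0]],[[0,0,0],[0,0,0]],[[0,0,0],[0,0,0]],[[0,0,0],[0,0,0]],[[0,0,0],[0,0,0]],[[0,0,0],[0,0,0]]]'
python3 - <<'E'
from h import *
p=eyes.get_image('wrist')
cv2.imwrite('pics/w18.png',p['color'][:,:,::-1])
p=eyes.get_image('scene'); t=p['color'][180:330,140:410,::-1]
cv2.imwrite('pics/s18.png',cv2.resize(t,None,fx=2.9,fy=2.9))
E
python3 plan.py .5467 .3404 .0768 .011
```

```text
time: 38.75
tcp_pos: [0.5449, 0.3455, 0.2536]
orientation: [-3.139, 0.002, 0.015]
contact_force: [-0.5, -0.8, -0.3]
gripper_width: 0.999
time: 39.42
tcp_pos: [0.5451, 0.3451, 0.2537]
orientation: [-3.139, 0.001, 0.015]
contact_force: [-0.3, 0.4, 0.2]
gripper_width: 1.003
t 39.52 tcp [0.545  0.3453 0.2537] rpy [-3.1386e+00  1.6000e-03  1.5100e-02] F [ 0.   0.3 -0.1] w 0.998
d mm [  1.9   5.5 176.8] rv [-0.003  0.002  0.004] rows lin 5.0 rot 1.0
```

View pics/w18.png

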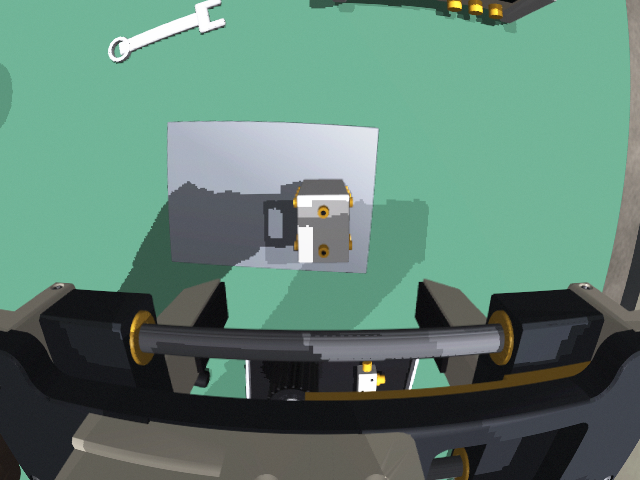

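View pics/s18.png

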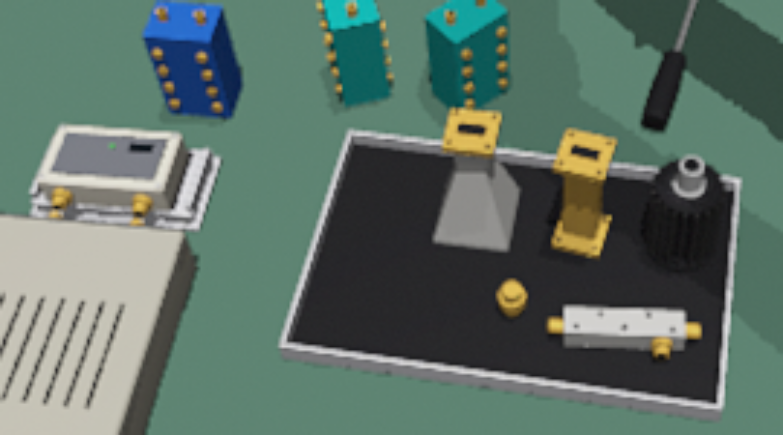

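```bash
python3 -m pendant '[[[1,3,15],[0,0,0]],[[2,5,45],[0,0,0]],[[2,5.5,80],[0,0,0]],[[2,5.5,115],[0,0,0]],[[2,5.5,145],[0,0,0]],[[2,5.5,165],[0,0,0]],[[2,5.5,173],[0,0,0]],[[2,5.5,176],[0,0,0]]]'; python3 plan.py .5467 .3404 .0768 .011
```

```text
time: 40.18
tcp_pos: [0.5461, 0.3399, 0.0761]
orientation: [-3.14, 0.004, 0.015]
contact_force: [0.9, -0.2, 0.5]
gripper_width: 1.002
t 40.18 tcp [0.5461 0.3399 0.0761] rpy [-3.1399  0.0038  0.0152] F [ 0.9 -0.2  0.5] w 1.002
d mm [ 0.6 -0.5 -0.7] rv [-0.002  0.004  0.004] rows lin 1.0 rot 1.0
```

```bash
python3 -m pendant '[[[0.5,0,-0.7],[0,0.004,0]],[[0.5,0,-0.7],[0,0.004,0]],[[0.5,0,-0.7],[0,0.004,0]],[[0.5,0,-0.7],[0,0.004,0]],[[0.5,0,-0.7],[0,0.004,0]],[[0.5,0,-0.7],[0,0.004,0]],[[0.5,0,-0.7],[0,0.004,0]],[[0.5,0,-0.7],[0,0.004,0]]]' 0 30;python3 plan.py
python3 -m pendant '[[[0,0,-4],[0,0,0]],[[0,0,-15],[0,0,0]],[[0,0,-40],[0,0,0]],[[0,0,-72],[0,0,0]],[[0,0,-104],[0,0,0]],[[0,0,-132],[0,0,0]],[[0,0,-150],[0,0,0]],[[0,0,-155],[0,0,0]]]'; python3 plan.py .4973 -.1381 .233 .011
```

```text
time: 40.85
tcp_pos: [0.5467, 0.3399, 0.077]
orientation: [-3.14, -0.0, 0.015]
contact_force: [-0.1, -0.5, 3.0]
gripper_width: 0.477
t 40.85 tcp [0.5467 0.3399 0.077 ] rpy [-3.1399e+00 -4.0000e-04  1.5200e-02] F [-0.1 -0.5  3. ] w 0.477
time: 41.52
tcp_pos: [0.5474, 0.341, 0.2366]
orientation: [-3.136, -0.005, 0.015]
contact_force: [0.5, 0.5, -2.0]
gripper_width: 0.476
t 41.52 tcp [0.5474 0.341  0.2366] rpy [-3.1365 -0.005   0.0154] F [ 0.5  0.5 -2. ] w 0.476
d mm [-57.5 478.3   0.9] rv [-0.005 -0.005  0.004] rows lin 12.0 rot 1.0
```

```bash
python3 -m pendant '[[[-2,14,0],[0,0,0]],[[-5,44,0],[0,0,0]],[[-10,82,0],[0,0,0]],[[-14,120,0],[0,0,0]],[[-19,158,0],[0,0,0]],[[-23,196,0],[0,0,0]],[[-28,234,0],[0,0,0]],[[-33,272,0],[0,0,0]]]'; python3 plan.py .4973 -.1381 .235 .011
```

```text
time: 42.18
tcp_pos: [0.5174, 0.0665, 0.2343]
orientation: [-3.137, -0.004, 0.015]
contact_force: [0.3, -0.2, -3.6]
gripper_width: 0.478
t 42.18 tcp [0.5174 0.0665 0.2343] rpy [-3.1368 -0.0036  0.0154] F [ 0.3 -0.2 -3.6] w 0.478
d mm [-23.3 204.3  -1.8] rv [-0.005 -0.004  0.004] rows lin 5.0 rot 1.0
```

```bash
python3 -m pendant '[[[-4,36,0],[0,0,0]],[[-9,74,0],[0,0,0]],[[-13,112,0],[0,0,0]],[[-17,150,0],[0,0,0]],[[-21,182,0],[0,0,0]],[[-23,198,0],[-0.005,-0.004,0.004]],[[-23,204,0],[-0.005,-0.004,0.004]],[[-23,204,0],[-0.005,-0.004,0.004]]]'; python3 plan.py .4973 -.1381 .0787 .011
```

```text
time: 42.85
tcp_pos: [0.497, -0.1391, 0.2326]
orientation: [3.142, 0.002, 0.009]
contact_force: [0.2, 0.1, -3.3]
gripper_width: 0.475
t 42.85 tcp [ 0.497  -0.1391  0.2326] rpy [3.1416e+00 1.5000e-03 8.9000e-03] F [ 0.2  0.1 -3.3] w 0.475
d mm [  0.6  -1.  153.9] rv [ 0.     0.002 -0.002] rows lin 4.0 rot 1.0
```

```bash
python3 -m pendant '[[[0,-1,15],[0,0,0]],[[0,-1,45],[0,0,0]],[[0,-1,75],[0,0,0]],[[0,-1,105],[0,0,0]],[[0,-1,128],[0,0,0]],[[0,-1,138],[0,0,0]],[[0,-1,143],[0,0,0]],[[0,-1,144],[0,0,0]]]'; python3 plan.py .4973 -.1381 .0787 .011
python3 - <<'E'
from h import *
p=eyes.get_image('wrist')
cv2.imwrite('pics/w19.png',p['color'][:,:,::-1])
E
```

```text
time: 43.52
tcp_pos: [0.497, -0.1368, 0.0884]
orientation: [-3.141, 0.002, 0.011]
contact_force: [0.2, -0.8, -1.6]
gripper_width: 0.478
t 43.52 tcp [ 0.497  -0.1368  0.0884] rpy [-3.1407e+00  2.0000e-03  1.0600e-02] F [ 0.2 -0.8 -1.6] w 0.478
d mm [0.3 1.3 9.7] rv [-0.001  0.002 -0.   ] rows lin 1.0 rot 1.0
```

View pics/w19.png

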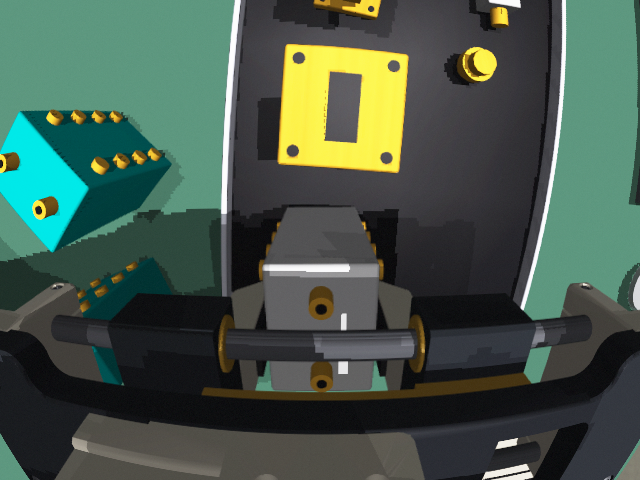

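```bash
python3 -m pendant '[[[0,1,3],[0,0,0]],[[0,1,5],[0,0,0]],[[0,1,7],[0,0,0]],[[0,1,8],[0,0,0]],[[0,1,9],[0,0,0]],[[0,1,9.7],[0,0,0]],[[0,1,10.3],[0,0,0]],[[0,1,10.3],[0,0,0]]]'; python3 plan.py
```

```text
time: 44.23
tcp_pos: [0.4975, -0.1382, 0.079]
orientation: [-3.141, 0.001, 0.01]
contact_force: [-0.4, -0.8, -0.8]
gripper_width: 0.48
t 44.23 tcp [ 0.4975 -0.1382  0.079 ] rpy [-3.1414e+00  8.0000e-04  1.0100e-02] F [-0.4 -0.8 -0.8] w 0.48
```

```bash
python3 -m pendant '[[[0,0,0.3],[0,0,0]],[[0,0,0.6],[0,0,0]],[[0,0,0.8],[0,0,0]],[[0,0,1],[0,0,0]],[[0,0,1],[0,0,0]],[[0,0,1],[0,0,0]],[[0,0,1],[0,0,0]],[[0,0,1],[0,0,0]]]'; python3 -m pendant '[[[0,0,0],[0,0,0]],[[0,0,0],[0,0,0]],[[0,0,0],[0,0,0]],[[0,0,0],[0,0,0]],[[0,0,0],[0,0,0]],[[0,0,0],[0,0,0]],[[0,0,-2],[0,0,0]],[[0,0,-6],[0,0,0]]]' 100; python3 -m pendant '[[[0,0,-15],[0,0,0]],[[0,0,-45],[0,0,0]],[[0,0,-80],[0,0,0]],[[0,0,-115],[0,0,0]],[[0,0,-140],[0,0,0]],[[-20,0,-160],[0,0,0]],[[-50,0,-170],[0,0,0]],[[-85,0,-175],[0,0,0]]]'
```

```text
time: 44.9
tcp_pos: [0.4975, -0.1383, 0.0789]
orientation: [3.141, 0.001, 0.01]
contact_force: [-5.5, 0.6, 13.1]
gripper_width: 0.48
time: 45.57
tcp_pos: [0.4971, -0.1382, 0.0847]
orientation: [3.141, 0.001, 0.01]
contact_force: [-0.1, -0.1, -1.3]
gripper_width: 0.985
time: 46.23
tcp_pos: [0.4133, -0.1386, 0.2617]
orientation: [3.141, -0.002, 0.011]
contact_force: [-1.1, -0.1, 0.4]
gripper_width: 0.998
```

```bash
python3 -m pendant '[[[-8,36,0],[0,0,0]],[[-16,72,0],[0,0,0]],[[-24,108,0],[0,0,0]],[[-32,144,0],[0,0,0]],[[-40,180,0],[0,0,0]],[[-48,216,0],[0,0,0]],[[-54,240,0],[0,0,0]],[[-56,250,0],[0,0,0]]]'; python3 -m pendant '[[[0,0,0],[0,0,0]],[[0,0,0],[0,0,0]],[[0,0,0],[0,0,0]],[[0,0,0],[0,0,0]],[[0,0,0],[0,0,0]],[[0,0,0],[0,0,0]],[[0,0,0],[0,0,0]],[[0,0,0],[0,0,0]]]'
python3 - <<'E'
from h import *; import pickle
T0,S0=pickle.load(open('start.pkl','rb'))
T=eyes.get_image('top');S=eyes.get_image('scene')
c=lambda p:p['color'][180:300,230:540,::-1]; d=lambda p:p['color'][190:325,140:410,::-1]
cv2.imwrite('pics/fT.png',cv2.resize(np.vstack([c(T0),c(T)]),None,fx=2.4,fy=2.4))
cv2.imwrite('pics/fS.png',cv2.resize(np.vstack([d(S0),d(S)]),None,fx=2.2,fy=2.2))
for n in('horn','waveguide','load','filter','coupler'):
  for nm,a,b in(('top',T0,T),('scene',S0,S)):
    if nm=='top':pass
for n in('horn','waveguide','load','filter','coupler','module','stand'):
  print(n,[[round(r['score'],2),np.round(r['centre']).tolist()] for p in(T,S) for r in eyes.cut_out(n,p)[:4]])
E
```

```text
time: 46.9
tcp_pos: [0.358, -0.3933, 0.2617]
orientation: [3.14, -0.001, 0.006]
contact_force: [-0.3, 0.7, 0.2]
gripper_width: 0.999
time: 47.57
tcp_pos: [0.3582, -0.393, 0.2618]
orientation: [3.14, -0.001, 0.007]
contact_force: [-0.2, 0.7, 0.9]
gripper_width: 0.998
horn [[0.96, [344.0, 258.0]], [0.4, [461.0, 252.0]], [0.57, [305.0, 244.0]]]
waveguide [[0.84, [341.0, 246.0]]]
load [[0.86, [267.0, 261.0]], [0.73, [489.0, 238.0]]]
filter [[0.95, [418.0, 320.0]], [0.94, [479.0, 291.0]], [0.85, [368.0, 321.0]], [0.82, [388.0, 249.0]], [0.86, [271.0, 234.0]], [0.7, [261.0, 191.0]], [0.62, [205.0, 200.0]], [0.58, [301.0, 196.0]]]
coupler [[0.82, [278.0, 217.0]], [0.93, [356.0, 298.0]], [0.48, [303.0, 245.0]]]
module [[0.57, [490.0, 239.0]], [0.68, [178.0, 239.0]], [0.51, [270.0, 236.0]]]
stand [[0.71, [302.0, 249.0]], [0.68, [468.0, 254.0]], [0.69, [204.0, 253.0]]]
```

View pics/fT.png

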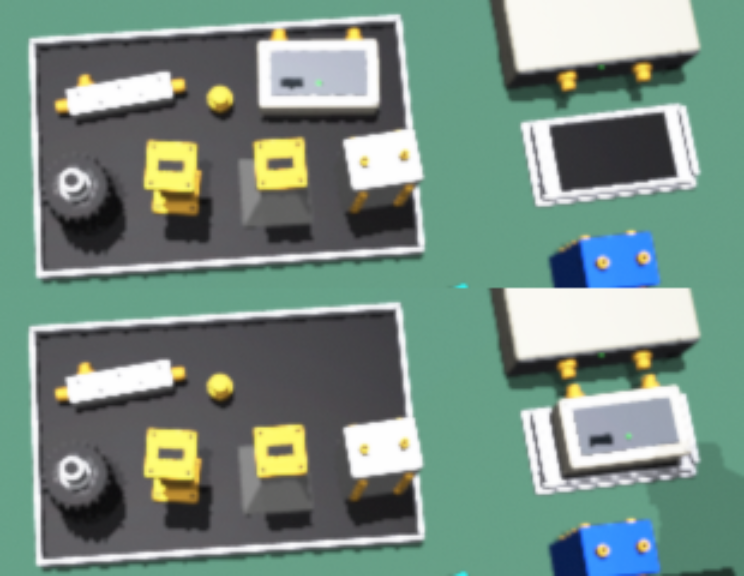

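View pics/fS.png

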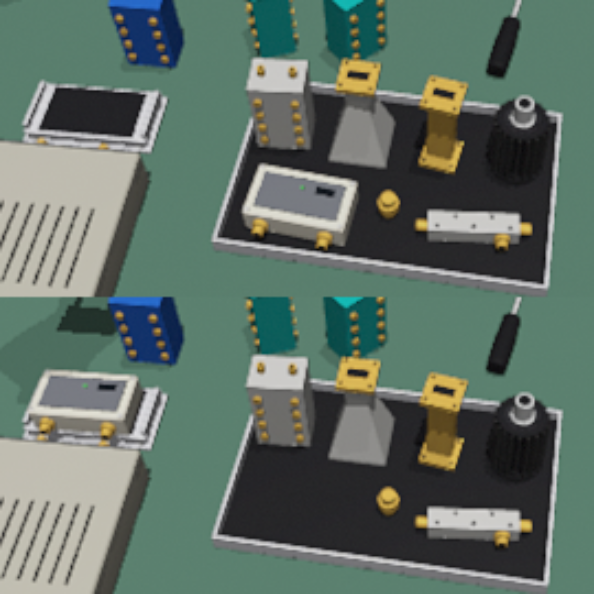

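Run:
```python
from h import *; import pickle
T0,_=pickle.load(open('start.pkl','rb'))
w=px2w(T0,(np.array([(553,399),(684,387),(695,452),(568,469)])-[0,288])/2.4+[230,180]-.3,.051)[:,:2]
print(w.mean(0),[np.linalg.norm(w[i]-w[i-1]).round(3) for i in range(4)])
bot.sign_off()
```

```text
[ 0.49728527 -0.36576962] [np.float64(0.065), np.float64(0.119), np.float64(0.06), np.float64(0.115)]
the job is handed in; nothing more can be done
```

I moved the filter and horn to the mat, laid the module in the stand with its connectors facing the analyser, then stood both parts back where they were and handed the job in. The clock showed about 48 s of the allowed 134 s.

- **Module:** its centre measured (0.498, -0.362) in the scene view and (0.497, -0.366) in the top view. The pad's centre is about (0.494 to 0.496, -0.363). That puts it 1–4 mm off in x and at most 3 mm in y, about 1° off square, and clear of the analyser's ports. In the top view the module's long side read 115–119 mm instead of 110, so that reading is rougher than the scene one.
- **Tall parts and coupler:** the filter and horn were released within about 1 mm of the poses at which they were gripped. In both camera views before and after, the horn, filter, waveguide, load and coupler look unchanged and upright.
- **Arm:** it was clear of everything, and the largest wrist force I saw between moves was about 19 N.
- **Regrip:** I set the module back down in the tray once, to grip it higher and about 11 mm to one side, so the gripper would clear the blue look-alike beside the stand. Nothing was touched or knocked.
- **Networks:** in the last pictures they missed the waveguide in one view and put some wrong labels on the module and stand. I relied on the pictures themselves there.

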